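Fetch the stain crate and turn the tins

TASK

With the drag hook, hook the crate of wood-stain tins over its front lip and pull it out of the deep shelf until all of it is clear of the shelf's front edge, then stand the hook back upright on its green board. The pigment has settled: take each tin that is there, in the order red, yellow, blue, turn it fully upside down and hold it cap-down for two seconds, then set it upright on the black rubber mat. Do not put your hand on the crate while it is still in the shelf, and leave the other things on the bench where they are.

Things in the scene. Friction and masses are not known exactly. Their poses are not given: they have to be found in the camera images.
- shelf_front (a point): deep plywood shelf bay standing on the bench, fixed; inside 464 mm wide, 260 mm deep, a slatted roof from 165 to 181 mm above the bench, no floor (the crate stands on the bench), open at front and back. This point: bench level, middle of its front edge. Its x axis points into the depth of the shelf, away from the robot, y along the front edge, z up
- crate: open plywood crate, 135 mm (x) by 360 mm (y) by 55 mm high, walls and floor 6 mm thick, two partitions of the same height across it that make three compartments in a row along y, 0.4 kg empty. Origin: centre of its underside, on the bench; its -x side is the front lip, facing out of the shelf. Starts with the lip about 10 to 20 mm behind the shelf's front edge
- crate_lip (a point): middle of the top edge of the crate's front wall (half-way through its 6 mm thickness), 55 mm above the bench; axes as the crate
- hook_grip (a point): drag hook, 0.2 kg: wooden grip block 90 mm (x) by 28 mm (y), standing on a steel sole 100 by 70 by 8 mm, 56 mm high in all; from its front (+x) a shaft 14 mm wide, 6 mm thick, its underside 8 mm above this point, runs to a downturned prong. Balances 10 mm ahead. This point: centre of the block, 34 mm above the sole's underside. x: along the shaft to the prong, y: across (grasp width)
- hook_prong (a point): foot of the hook's prong: a plate 40 mm wide (y), 6 mm thick (x), hanging 30 mm below the underside of the shaft. This point: centre of its lower edge, 125 mm ahead of hook_grip and 22 mm below it
- hookboard: green board, 300 mm (x) by 160 mm (y), 4 mm thick, fixed to the bench, where the hook stands at the start and belongs at the end. This point: centre of its underside, on the bench
- tray: black rubber mat, 300 mm (x) by 160 mm (y), 4 mm thick, fixed to the bench, empty at the start: here the tins are to stand. This point: centre of its underside, on the bench. It and the green board lie left and right of the robot, either way round
- tin_red_mid (a point): square metal tin with a red round cap and red band, closed, body 56 by 56 mm and 92 mm high, cap 36 mm across and 16 mm high on top (108 mm in all), about 0.25 kg, heavy at its base. This point: on its axis, 54 mm above its underside; z points from the base to the cap, x and y square to the faces. Two or three such tins stand upright in the crate, one to a compartment (about 118 mm apart along y), toward the back, in any order; None if this one is absent
- tin_yellow_mid (a point): square metal tin with a yellow round cap and yellow band, closed, body 56 by 56 mm and 92 mm high, cap 36 mm across and 16 mm high on top (108 mm in all), about 0.25 kg, heavy at its base. This point: on its axis, 54 mm above its underside; z points from the base to the cap, x and y square to the faces. Two or three such tins stand upright in the crate, one to a compartment (about 118 mm apart along y), toward the back, in any order; None if this one is absent
- tin_blue_mid (a point): square metal tin with a blue round cap and blue band, closed, body 56 by 56 mm and 92 mm high, cap 36 mm across and 16 mm high on top (108 mm in all), about 0.25 kg, heavy at its base. This point: on its axis, 54 mm above its underside; z points from the base to the cap, x and y square to the faces. Two or three such tins stand upright in the crate, one to a compartment (about 118 mm apart along y), toward the back, in any order; None if this one is absent
- glue: bystander: yellow glue bottle, 52 mm across, 150 mm tall; origin at its underside's centre
- mug: bystander: blue mug, 80 mm across, 90 mm tall; origin at its underside's centre
- tape: bystander: roll of blue tape, 100 mm across, 40 mm high; origin at its underside's centre
- offcut: bystander: wood offcut 140 by 70 by 35 mm; origin at its underside's centre
- can: bystander: green can, 66 mm across, 100 mm tall; origin at its underside's centre
- jar: bystander: amber jar, 72 mm across, 90 mm tall; origin at its underside's centre

How it is judged (in metres and radians):
On the way, in this order (a step that is already met when the one before it is completed fails the run):
1. the hook, over the lip, has begun to pull the crate forward (distance of crate from where it was at the start of the episode above 0.03 m and contact force between hook and crate above 0.5 N and x of hook_prong in the frame of crate above -0.0675 m and z of hook_prong in the frame of crate below 0.055 m).
2. the whole crate is clear of the shelf's front edge (x of crate in the frame of shelf_front below -0.055 m and angle between crate's own z axis and vertical below 0.1 rad), for 0.2 s.
3. the red tin, if there, is held upside down, within 25 degrees, for a second (angle between tin_red_mid's own z axis and vertical above 2.705 rad), for 1 s.
4. the yellow tin, if there, is held upside down, within 25 degrees, for a second (angle between tin_yellow_mid's own z axis and vertical above 2.705 rad), for 1 s.
5. the blue tin, if there, is held upside down, within 25 degrees, for a second (angle between tin_blue_mid's own z axis and vertical above 2.705 rad), for 1 s.
At the end, for the whole second after the job is handed in: crate flat and clear of the shelf (centre 55 mm or more before its front edge); hook standing upright on the green board (grip centre over it); every tin present at rest, upright within 7 degrees, on the black mat, its axis 5 mm or more inside the edge (all of step 2 and x of hook_grip in the frame of hookboard between -0.15 and 0.15 m and y of hook_grip in the frame of hookboard between -0.08 and 0.08 m and angle between hook_grip's own z axis and vertical below 0.15 rad and height (world z) of hook_grip below 0.05 m and linear speed of each of hook, tin_red, tin_yellow, tin_blue below 0.03 m/s and x of tin_red_mid in the frame of tray between -0.145 and 0.145 m and y of tin_red_mid in the frame of tray between -0.075 and 0.075 m and angle between each of tin_red_mid, tin_yellow_mid, tin_blue_mid's own z axis and vertical below 0.12 rad and height (world z) of each of tin_red_mid, tin_yellow_mid, tin_blue_mid below 0.066 m and x of tin_yellow_mid in the frame of tray between -0.145 and 0.145 m and y of tin_yellow_mid in the frame of tray between -0.075 and 0.075 m and x of tin_blue_mid in the frame of tray between -0.145 and 0.145 m and y of tin_blue_mid in the frame of tray between -0.075 and 0.075 m); the robot touches nothing.
It fails at once if the hand touches the crate while it is still in the shelf (contact force between any of the fingers, the arm and crate above 1 N and x of crate in the frame of shelf_front above -0.04 m).
It fails at once if a bystander is knocked 50 mm or more from its place (distance of any of glue, mug, tape, offcut, can, jar from where it was at the start of the episode above 0.05 m).
Of tin_red, tin_yellow, tin_blue only 2 to 3 are there at a start; the rules pass over those that are not, and their reading is None.
At some moment in a run one of hook, tin_red, tin_yellow, tin_blue may be knocked a few centimetres aside while the robot is not near it.
It also fails if it takes over 210 s, if anything falls off the work surface, if the arm or the gripper's body presses on something with over 40 N, if the wrist force passes 120 N, or if a joint passes its speed limit or range.

ROBOT

A 7-joint arm with a two-finger parallel gripper is mounted at the origin on the work surface. World frame = base frame: x ahead of the robot, y to its left, z up, the work surface at z = 0. Lengths are in mm, angles in rad, forces in N, time in s.
With the tool pointing down it reaches from about 400 to 850 mm from the base axis. Payload 10.4 kg.
Tool frame: the origin (TCP) lies midway between the tips of the shut fingers; the grasp point (between the pads) lies env.grasp_offset behind it (env.grasp_offset is the distance from the TCP to the grasp point, in mm); z points along the fingers, x is the direction in which the jaws open and shut, and the axes are right-handed (so a half turn about z gives the same grasp; the last joint's range is limited). The gripper opens to 85 mm and grips with 20 to 120 N. Pads are 22 mm wide; open, the fingers measure 114 mm over their backs; the gripper's body (76 mm by 85 mm) begins 54 mm behind the grasp point. The pads swing forward as they close: fully open they stand 13 mm farther back than shut.
Start: joints at [-1.372, 0.332, -0.065, 1.46, 0.022, 1.35, -0.088], TCP at [137.476, 609.717, 200.638] pointing down, gripper open.
Joint ranges: [-2.6, 2.6], [-0.5, 2.12], [-1.47, 1.34], [0.16, 2.42], [-1.27, 4.41], [0.06, 2.06], [-2.6, 2.6]. Speed limits (rad/s): [2.22, 2.22, 2.79, 2.79, 3.14, 3.14, 3.14].

INTERFACE

Orientations are given as a unit quaternion [x, y, z, w].
In Python, from plant import env gives the robot as it stands.
- The arm moves only by the tool play_rows, never from a script. Its argument "series" is one flat list of numbers, 7 for each row, row after row: the shift along the tool's x, y, z in cm, then the turn, a rotation vector about the tool's x, y, z in degrees, then the opening, from 0 (shut) to 1 (fully open). In form: [dx, dy, dz, wx, wy, wz, claw, dx, dy, dz, wx, wy, wz, claw, ...]. A call has 1 to 20 rows; each row shifts and turns the pose as measured when the row begins, along the tool's axes as they then stand; what a row does not reach is not made up. A row lasts 1/8 s, in which the tool goes at most 62.5 mm and 10.7 degrees, less where a joint would pass 70% of its speed; a pose out of reach is approached as far as the arm can. A call with a gripper value outside its range is refused whole. The fingers move at their own pace and stop on an object; "force" is the grip in N (left out, the last holds). Time passes only in rows, so rows that do not move let the fingers close. It gives the time, the measured TCP pose, the force and the opening at its end, in the units of the state.
- env.get_obs(): the state, without advancing time (a new reading comes with each control period).
- env.get_image(name): name is "scene" or "top" or "wrist"; returns a dict with "frame" (420x560x3 uint8, red, green, blue), "range_z" (420x560 float32, mm along the optical axis (not along the pixel's ray), 0 where there is no reading), "K" (3x3 intrinsics, pixels), "position" and "attitude" of the camera in the world; the wrist camera has in their place "T_tool_cam" (4x4, takes a point from camera to tool coordinates, whose origin is the TCP and whose axes are the tool frame's). Camera axes: x right, y down, z forward; pixel columns grow to the right and rows downward; lengths in mm; the calibration is good to about 2 mm. The wrist camera is an equidistant fisheye: a pixel r from the principal point sees the ray r / f radians off the axis. A picture is of the moment at which its call begins: read the wrist's pose just before it.
- env.hand_in(): hands the job in, once; it reports no verdict.
The state is a dict: "t": time; "joint_pos": joint angles; "dq": joint speeds; "tau": joint torques, N m; "tcp_pos": TCP position; "tcp_rot": TCP orientation; "contact_force": force on the tool from outside, world axes, zero at the start; "ft_torque": the same for the moment, N m; "opening": opening from 0.0 (shut) to 1.0 (fully open).
Only numpy, scipy, OpenCV 4.12 (cv2) and the standard library are available. Lean on these libraries where they do the work, as an engineer would, in place of code of your own. Each camera call takes 0.05 s, during which the arm holds its last target.

## Working session

There is one attempt and no reset: what is moved stays moved. The work goes in short steps, Python scripts to look and compute and a tool call to move; the robot and the scene stay as the last step left them, time stands still between calls to the robot, and variables do not carry over. Pictures are saved under pics/ and viewed, and the job is handed in when it is done.

Besides the shell and the picture viewer there is one more tool, called in YAML: its name, and indented under it one key for each argument. play_rows: Moves the arm, as the interface text tells. Its arguments: {"type":"object","properties":{"series":{"type":"array"},"force":{"type":"number"}},"required":["series"]}

```bash
ls; mkdir -p pics
cat > h.py <<'E'
import numpy as np, cv2
from scipy.spatial.transform import Rotation as R
from plant import env
def shot(n,f):
    im=env.get_image(n); cv2.imwrite('pics/'+f+'.png',im['frame'][:,:,::-1]); np.savez('pics/'+f+'.npz',**{k:v for k,v in im.items()}); return im
def cloud(im):
    K=im['K'];z=im['range_z'].astype(float);v,u=np.indices(z.shape)
    p=np.stack([(u-K[0,2])/K[0,0]*z,(v-K[1,2])/K[1,1]*z,z],-1)
    a=np.array(im['attitude']); M=R.from_quat(a).as_matrix() if a.size==4 else a
    P=p@M.T+np.array(im['position']); P[z==0]=np.nan
    return P
E
python3 - <<'E'
from h import *
print(env.get_obs()); print(env.grasp_offset)
for n in ['scene','top','wrist']:
    im=shot(n,n+'0'); print(n,{k:(v if np.size(v)<20 else np.shape(v)) for k,v in im.items()})
E
```

```text
pics
{'t': 0.0, 'joint_pos': array([-1.37159989,  0.33287412, -0.06469257,  1.46093423,  0.02158096,
        1.34987942, -0.08846698]), 'dq': array([ 0.00020702,  0.0001897 ,  0.00054617,  0.00024287, -0.00060964,
       -0.00048602,  0.00083313]), 'tau': array([ 3.89189936e-04, -6.25454092e+01,  4.94465546e-02, -3.91611564e+01,
        1.62970321e-02,  9.93910013e-03, -2.00865986e-05]), 'tcp_pos': array([137.40312799, 609.28978382, 199.81790791]), 'tcp_rot': array([ 7.81005827e-01,  6.24523344e-01, -5.31684860e-04,  4.55757159e-04]), 'contact_force': array([-1.0343124 ,  0.90906611,  0.43970884]), 'ft_torque': array([ 0.01626089,  0.01732822, -0.00097355]), 'opening': 0.9960202682787686}
18.700000000000003
scene {'frame': (420, 560, 3), 'range_z': (420, 560), 'K': array([[469.88063916,   0.        , 269.58472151],
       [  0.        , 469.88063916, 211.47035584],
       [  0.        ,   0.        ,   1.        ]]), 'position': array([1005.11832322,  759.32224361, 1185.41655449]), 'attitude': array([ 0.23660713,  0.9168705 , -0.30981533, -0.08590698])}
top {'frame': (420, 560, 3), '
[... 190 characters left out ...]
n': array([ 320.74828475,   -5.53234227, 1153.91422443]), 'attitude': array([ 0.71959423, -0.68468118,  0.08164708, -0.08203406])}
wrist {'frame': (420, 560, 3), 'range_z': (420, 560), 'K': array([[325.1922621 ,   0.        , 280.58202915],
       [  0.        , 325.1922621 , 209.66102395],
       [  0.        ,   0.        ,   1.        ]]), 'T_tool_cam': array([[ 9.99999843e-01,  5.07223985e-04,  2.36082935e-04,
         1.80645418e-01],
       [-5.56344929e-04,  9.46105129e-01,  3.23859191e-01,
        -8.33121177e+01],
       [-5.90901263e-05, -3.23859272e-01,  9.46105263e-01,
        -1.73908038e+02],
       [ 0.00000000e+00,  0.00000000e+00,  0.00000000e+00,
         1.00000000e+00]])}
```

View pics/scene0.png

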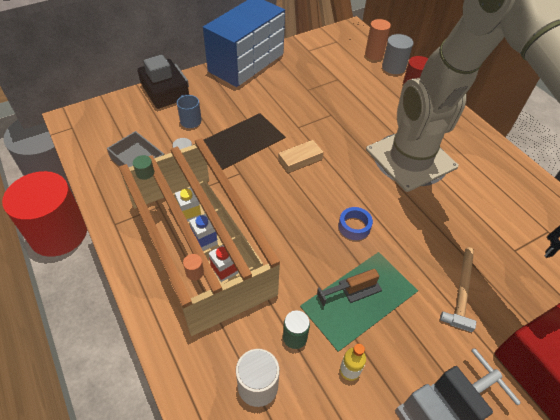

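View pics/top0.png

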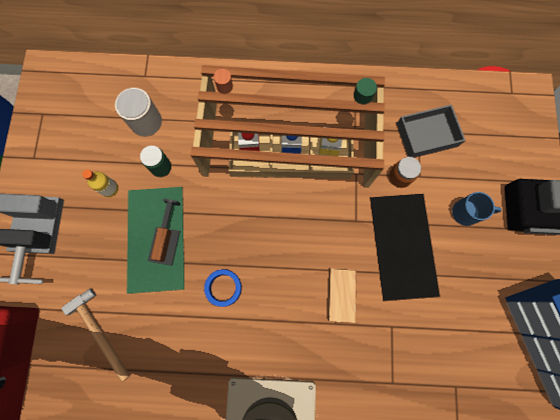

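View pics/wrist0.png

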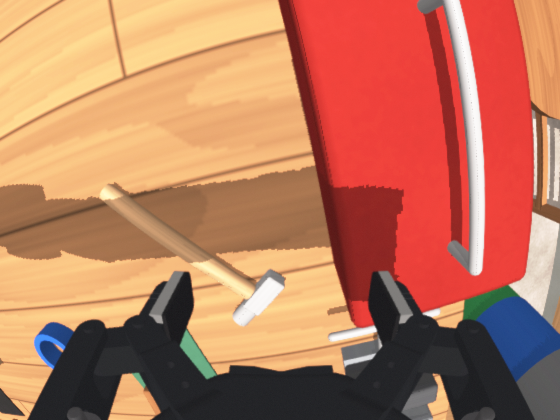

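The top view has the robot at the bottom, with the shelf ahead at px (200–380, 70–180). The green board with the hook is at the left (155,240) and the black mat at the right (405,245). All three tins are present, red, yellow and blue. The tape is at (222,287) and the offcut at (342,295), both between the robot and the shelf. Next I'll measure.

```bash
cat > m1.py <<'E'
from h import *
import sys
im=dict(np.load('pics/top0.npz')); P=cloud(im); F=im['frame']
hsv=cv2.cvtColor(F,cv2.COLOR_RGB2HSV)
def at(u,v): print((u,v),np.round(P[v,u],0),hsv[v,u])
for p in [(222,75),(205,150),(375,165),(240,172),(300,176),(350,178),(245,135),(292,135),(330,140),(330,150),(160,245),(170,205),(175,245),(405,245),(300,240),(223,270),(342,295),(155,155),(95,178),(405,165),(480,205),(250,165),(300,165)]: at(*p)
# green board
def rect(mask,name,zr):
    m=mask&(P[...,2]>zr[0])&(P[...,2]<zr[1])
    n,l,s,c=cv2.connectedComponentsWithStats(m.astype(np.uint8)); k=1+np.argmax(s[1:,4]); q=P[l==k]
    r=cv2.minAreaRect(q[:,:2].astype(np.float32)); print(name,s[k,4],np.round(r[0],1),np.round(r[1],1),round(r[2],2),'z',np.round(np.median(q[:,2]),1)); return q
H,S,V=hsv[...,0],hsv[...,1],hsv[...,2]
g=rect((H>60)&(H<95)&(S>100)&(P[...,1]>200),'board',(-8,14))
t=rect((V<60)&(P[...,1]<-100)&(P[...,1]>-600),'mat',(-8,14))
E
python3 m1.py
```

```text
(222, 75) [873. 165. 231.] [  9 160 219]
(205, 150) [686. 200. 182.] [ 11 163 174]
(375, 165) [ 668. -237.  180.] [ 12 161 177]
(240, 172) [675. 122.  46.] [ 18 122  86]
(300, 176) [681. -53.  19.] [ 17 118  78]
(350, 178) [ 688. -204.   -0.] [ 13 144  92]
(245, 135) [761. 108. 114.] [  0 210 120]
(292, 135) [744. -21. 169.] [ 3 98 60]
(330, 140) [ 759. -128.  113.] [ 22 188 118]
(330, 150) [ 745. -133.   74.] [ 22 194 104]
(160, 245) [452. 324.  57.] [ 11 163 161]
(170, 205) [566. 310.  55.] [ 8 14 71]
(175, 245) [459. 295.  12.] [10 12 65]
(405, 245) [ 493. -363.    7.] [20 24 32]
(300, 240) [493. -61.   1.] [ 13 150 184]
(223, 270) [394. 149.  41.] [109 196 203]
(342, 295) [ 343. -179.   36.] [ 17 113 236]
(155, 155) [695. 354. 102.] [ 23  14 230]
(95, 178) [613. 498. 126.] [ 22 185 109]
(405, 165) [ 705. -342.   91.] [ 18  17 198]
(480, 205) [ 617. -576.   26.] [107 109  47]
(250, 165) [710.  98.   9.] [ 18 115 210]
(300, 165) [719. -52.   7.] [ 18 112 225]
board 4344 [478.4 356.4] [297.9 157.4] 7.03 z 4.7
mat 5621 [ 492.7 -359.6] [297.9 160.6] 6.98 z 4.5
```

Run:
```python
import cv2
i=cv2.imread('pics/top0.png'); cv2.imwrite('pics/a.png',cv2.resize(i[55:195,190:395],None,fx=3.8,fy=3.8,interpolation=cv2.INTER_CUBIC))
cv2.imwrite('pics/b.png',cv2.resize(i[130:300,80:250],None,fx=3.5,fy=3.5,interpolation=cv2.INTER_CUBIC))
i=cv2.imread('pics/scene0.png'); cv2.imwrite('pics/c.png',cv2.resize(i[120:400,110:420],None,fx=2.1,fy=2.1,interpolation=cv2.INTER_CUBIC))
```

```text
(no output)
```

View pics/a.png

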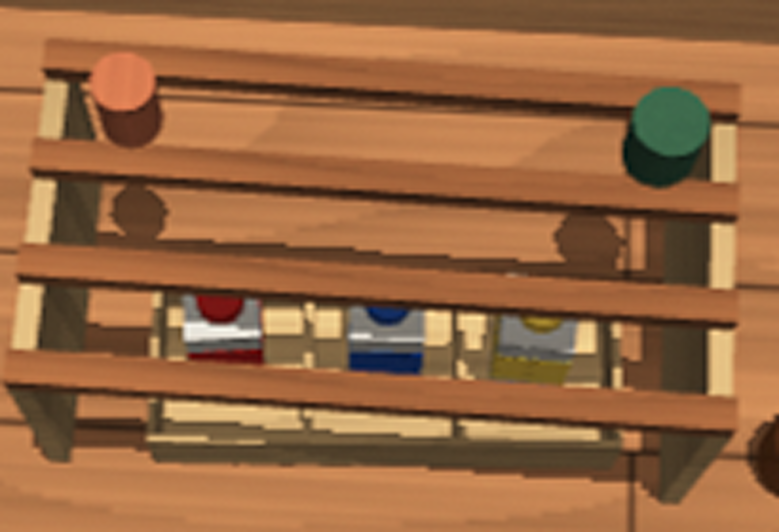

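View pics/b.png

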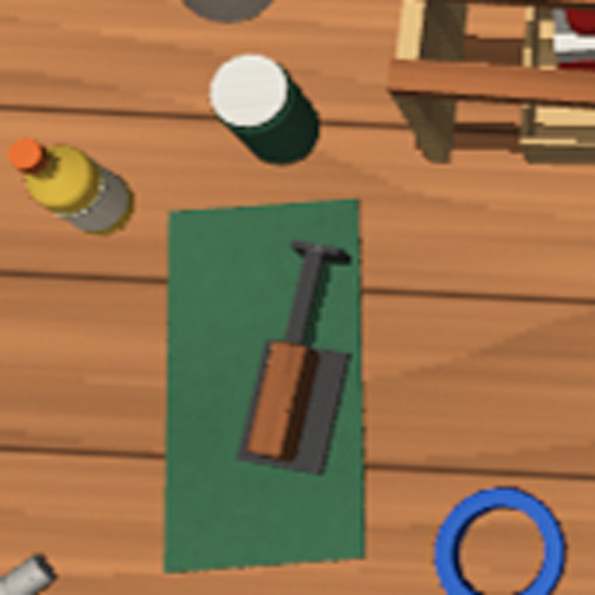

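View pics/c.png

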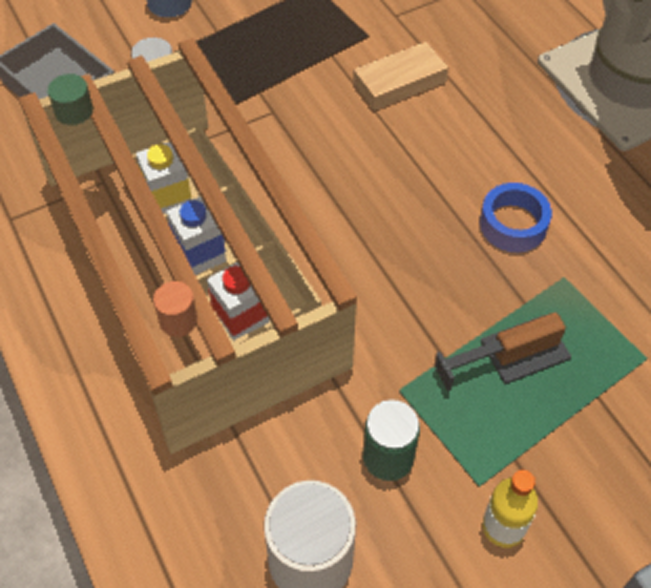

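The mat and board sizes match the spec (298×158, 298×161). Now the shelf front, crate lip, hook and tins.

```bash
cat > m2.py <<'E'
from h import *
for nm in ['top0','scene0']:
    im=dict(np.load(f'pics/{nm}.npz')); P=cloud(im); F=im['frame']; hsv=cv2.cvtColor(F,cv2.COLOR_RGB2HSV)
    H,S,V=hsv[...,0],hsv[...,1],hsv[...,2]; X,Y,Z=P[...,0],P[...,1],P[...,2]
    # roof footprint
    m=(Z>172)&(Z<190)&(X>600)&(X<1000)&(abs(Y)<320)
    q=P[m][:,:2].astype(np.float32); r=cv2.minAreaRect(q); print(nm,'roof',len(q),np.round(r[0],1),np.round(r[1],1),round(r[2],2), np.round(np.median(P[m][:,2]),1))
    print(np.round(cv2.boxPoints(r)))
    # plywood below roof: lip
    m=(Z>48)&(Z<60)&(X>620)&(X<800)&(abs(Y)<230)
    q=P[m]; 
    for y in range(-220,200,40):
        s=q[abs(q[:,1]-y)<12]
        if len(s): print('lip y',y,'xmin %.0f'%np.percentile(s[:,0],5),'x20 %.0f'%np.percentile(s[:,0],20),len(s),np.round(np.median(s[:,2])))
    for c,hm in [('red',((H<6)|(H>174))&(S>170)),('yel',(H>18)&(H<32)&(S>170)),('blu',(H>105)&(H<130)&(S>150))]:
        m=hm&(Z>104)&(Z<125)&(X>640)&(X<900)&(abs(Y)<200)
        print(c,m.sum(),np.round(np.median(P[m],0),1), np.round(P[m].min(0)) if m.sum() else '', np.round(P[m].max(0)) if m.sum() else '')
    m=(Z>52)&(Z<66)&(S>120)&(H<18)&(Y>230)&(Y<440)&(X>350)&(X<620)
    q=P[m][:,:2].astype(np.float32); r=cv2.minAreaRect(q); print('block',len(q),np.round(r[0],1),np.round(r[1],1),round(r[2],2),np.median(P[m][:,2]))
    m=(Z>40)&(Z<66)&(S<70)&(Y>230)&(Y<440)&(X>480)&(X<620)
    q=P[m]; 
    if len(q): print('shaft',len(q),np.round(q.mean(0)),np.round(q.min(0)),np.round(q.max(0)),np.round(cv2.fitLine(q[:,:2].astype(np.float32),cv2.DIST_L2,0,.01,.01).ravel(),3))
    m=(abs(Z-np.array(9))<40)&(Y>230)&(Y<440)&(X>530)&(X<640)&(V<110)&(S<70)
    q=P[m]; print('prong',len(q),np.round(q.min(0)),np.round(q.max(0)))
E
python3 m2.py
```

```text
top0 roof 7342 [796.  -14.2] [496.6 263.3] 88.85 181.4
[[ 659. -260.]
 [ 923. -265.]
 [ 933.  231.]
 [ 669.  237.]]
lip y -180 xmin 685 x20 687 24 55.0
lip y -140 xmin 685 x20 686 31 55.0
lip y -100 xmin 683 x20 683 31 55.0
lip y -60 xmin 681 x20 682 29 55.0
lip y -20 xmin 680 x20 681 36 54.0
lip y 20 xmin 679 x20 680 24 54.0
lip y 60 xmin 677 x20 677 26 53.0
lip y 100 xmin 676 x20 677 27 56.0
lip y 140 xmin 675 x20 677 50 55.0
red 63 [759.8 102.2 114.2] [752.  86. 105.] [770. 117. 119.]
yel 21 [ 760.2 -133.9  113.4] [ 757. -145.  108.] [ 764. -123.  117.]
blu 29 [761.5 -19.9 113.1] [757. -34. 105.] [765.  -9. 119.]
block 347 [455.4 326.9] [29.7 89.1] 82.66 60.04924034557121
shaft 175 [548. 315.  52.] [502. 292.  40.] [583. 332.  58.] [ 9.89000e-01 -1.45000e-01  5.48255e+02  3.15477e+02]
prong 40 [534. 292.   2.] [594. 347.  49.]
scene0 roof 5648 [798.5 -12. ] [502.3 261.6] 88.87 181.3
[[ 663. -260.]
 [ 924. -266.]
 [ 934.  237.]
 [ 673.  242.]]
lip y -180 xmin 690 x20 692 16 55.0
lip y -140 xmin 690 x20 691 16 54.0
lip y -100 xmin 688 x20 692 54 54.0
lip y -60 xmin 686 x20 687 17 54.0
lip y -20 xmin 685 x20 686 15 55.0
lip y 20 xmin 684 x20 686 35 55.0
lip y 60 xmin 681 x20 683 20 54.0
lip y 100 xmin 680 x20 681 19 54.0
lip y 140 xmin 680 x20 683 62 54.0
red 101 [775.9 108.6 113.8] [763.  91. 106.] [789. 124. 120.]
yel 48 [ 774.2 -125.2  113.4] [ 764. -150.  105.] [ 794. -113.  119.]
blu 44 [783.9 -18.8 114.6] [778. -35. 111.] [794.  -4. 117.]
block 296 [459.6 330.5] [27.4 90.8] 81.95 59.5895065527626
shaft 205 [552. 319.  51.] [503. 297.  41.] [588. 335.  57.] [ 9.94000e-01 -1.12000e-01  5.52134e+02  3.19344e+02]
prong 136 [531. 289.  -0.] [637. 432.  49.]
```

Run:
```python
from h import *
for nm in ['top0','scene0']:
    im=dict(np.load(f'pics/{nm}.npz')); P=cloud(im); X,Y,Z=P[...,0],P[...,1],P[...,2]
    m=(Z>174)&(Z<190)&(X>600)&(X<1000)&(abs(Y)<320); q=P[m]
    ys=np.arange(-230,225,15); xs=np.array([np.percentile(q[abs(q[:,1]-y)<8][:,0],1.5) for y in ys]); c=np.polyfit(ys,xs,1)
    print(nm,'front slope',c, np.degrees(np.arctan(c[0])),np.round(xs-np.polyval(c,ys),1)[:30])
    xe=np.arange(700,900,20); print('ymin',[round(np.nanmin(q[abs(q[:,0]-x)<10][:,1])) for x in xe],'ymax',[round(np.nanmax(q[abs(q[:,0]-x)<10][:,1])) for x in xe])
```

```text
top0 front slope [1.94838818e-02 6.66055417e+02] 1.1162029645121805 [ 0.1 -0.6 -0.1  0.3 -0.6 -0.1  0.4 -0.1  0.  -0.2  0.4 -0.3  0.2  0.
  0.6  0.4  0.1  0.5 -0.1 -0.3 -0.2 -0.4  0.5  0.  -0.4  0.2 -0.4  0.
 -0.2 -0.3]Traceback (most recent call last):
  File "<stdin>", line 7, in <module>
    res = np.fmin.reduce(a, axis=axis, out=out, **kwargs)
ValueError: zero-size array to reduction operation fmin which has no identity
```

```bash
cat >> h.py <<'E'
def quat(zdir,xdir):
    z=np.array(zdir,float);z/=np.linalg.norm(z);x=np.array(xdir,float);x-=x@z*z;x/=np.linalg.norm(x)
    return R.from_matrix(np.stack([x,np.cross(z,x),z],1))
def plan(p,rot=None):
    o=env.get_obs(); r=R.from_quat(o['tcp_rot']); d=r.inv().apply(np.array(p)-o['tcp_pos'])/10
    w=np.degrees((r.inv()*rot).as_rotvec()) if rot is not None else np.zeros(3)
    n=max(1,int(np.ceil(max(np.linalg.norm(d)/4,np.linalg.norm(w)/8))))
    print('tcp',np.round(o['tcp_pos'],1),'q',np.round(o['joint_pos'],2),'F',np.round(o['contact_force'],1),'op',round(o['opening'],3),'t',round(o['t'],2))
    print('total d cm',np.round(d,2),'w deg',np.round(w,2),'n',n,'per row',np.round(d/n,2),np.round(w/n,2))
def az(a): a=np.radians(a); return np.array([np.cos(a),np.sin(a),0])
E
python3 - <<'E'
from h import *
plan([457.5,328.7,130],quat([0,0,-1],az(82.5)))
E
```

```text
tcp [137.4 609.4 200. ] q [-1.37  0.33 -0.06  1.46  0.02  1.35 -0.09] F [ 0.1 -0.1  0.5] op 1.004 t 0.15
total d cm [-20.33  37.4    7.02] w deg [-0.    0.06 -5.21] n 11 per row [-1.85  3.4   0.64] [-0.    0.01 -0.47]
```

play_rows:
  series: [-1.85,3.4,0.6,0,0,-0.5,1,-1.85,3.4,0.6,0,0,-0.5,1,-1.85,3.4,0.6,0,0,-0.5,1,-1.85,3.4,0.6,0,0,-0.5,1,-1.85,3.4,0.6,0,0,-0.5,1,-1.85,3.4,0.6,0,0,-0.5,1,-1.85,3.4,0.6,0,0,-0.5,1,-1.85,3.4,0.6,0,0,-0.5,1,-1.85,3.4,0.6,0,0,-0.5,1,-1.85,3.4,0.6,0,0,-0.5,1,-1.85,3.4,0.6,0,0,-0.5,1]

```text
t: 1.52
tcp_pos: [476.0, 336.4, 129.4]
tcp_rot: [0.747, 0.665, -0.002, 0.0]
contact_force: [0.2, -0.3, 0.2]
opening: 0.996
```

Run:
```python
from h import *
plan([457.5,328.7,130],quat([0,0,-1],az(82.5)))
shot('wrist','w1'); shot('top','t1')
```

```text
tcp [476.  336.4 129.4] q [-0.84  0.29  0.17  1.67 -0.05  1.19  0.8 ] F [ 0.2 -0.3  0.2] op 0.996 t 1.52
total d cm [-0.98 -1.75 -0.05] w deg [-0.17  0.22  0.87] n 1 per row [-0.98 -1.75 -0.05] [-0.17  0.22  0.87]
```

View pics/w1.png

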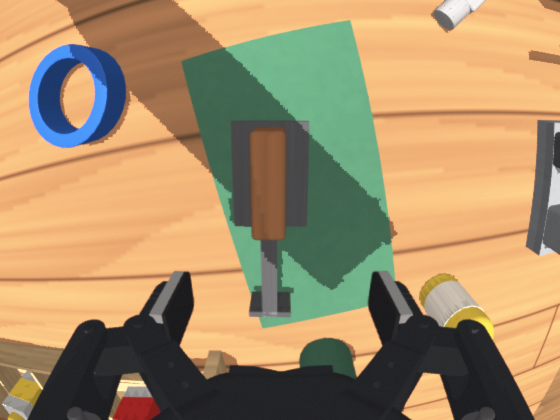

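The wrist view shows the block at px (268,180) with the shaft pointing down and the prong at (270,303). It's aligned with the tool to within about 1–2°. I'll cross-check the position from this view.

```bash
cat >> h.py <<'E'
def wcloud(im,o):
    K=im['K'];z=im['range_z'].astype(float);v,u=np.indices(z.shape)
    a=(u-K[0,2])/K[0,0];b=(v-K[1,2])/K[1,1];th=np.hypot(a,b)+1e-9
    k=np.tan(np.minimum(th,1.5))/th; p=np.stack([a*k*z,b*k*z,z],-1)
    T=np.array(im['T_tool_cam']); t=p@T[:3,:3].T+T[:3,3]
    P=R.from_quat(o['tcp_rot']).apply(t.reshape(-1,3)).reshape(t.shape)+o['tcp_pos']; P[z==0]=np.nan
    return P
E
python3 - <<'E'
from h import *
o=env.get_obs(); im=dict(np.load('pics/w1.npz')); P=wcloud(im,o); hsv=cv2.cvtColor(im['frame'],cv2.COLOR_RGB2HSV)
X,Y,Z=[P[...,i] for i in range(3)]
m=(Z>50)&(Z<68)&(hsv[...,1]>120)&(hsv[...,0]<18)&(Y>230)&(Y<440)&(X>350)&(X<620)
r=cv2.minAreaRect(P[m][:,:2].astype(np.float32)); print(r,np.median(Z[m]))
m=(Z>40)&(Z<66)&(hsv[...,1]<70)&(Y>230)&(Y<440)&(X>505)&(X<620)
q=P[m]; print(np.round(q.min(0)),np.round(q.max(0)),cv2.fitLine(q[q[:,0]<570][:,:2].astype(np.float32),cv2.DIST_L2,0,.01,.01).ravel())
plan([457.5,328.7,22],quat([0,0,-1],az(82.5)))
E
```

```text
((459.1150207519531, 324.6732177734375), (27.030162811279297, 88.44157409667969), 82.62710571289062) 59.77936363328138
[506. 289.  40.] [588. 329.  54.] [ 9.9161452e-01 -1.2923118e-01  5.3647186e+02  3.1466977e+02]
tcp [478.6 332.7 128.8] q [-0.84  0.29  0.18  1.67 -0.05  1.19  0.8 ] F [-0.6  0.6 -1. ] op 0.998 t 1.62
total d cm [-0.59 -2.02 10.69] w deg [-0.1   0.36  0.48] n 3 per row [-0.2  -0.67  3.56] [-0.03  0.12  0.16]
```

play_rows:
  series: [-0.6,-2.0,3.0,0,0,0.5,1,0,0,1,0,0,0,1,0,0,0,0,0,0,1]

```text
t: 2.0
tcp_pos: [458.0, 329.3, 88.3]
tcp_rot: [0.752, 0.659, -0.003, 0.001]
contact_force: [0.5, 1.1, 0.1]
opening: 0.999
```

Run:
```python
from h import *
plan([457.5,328.7,22],quat([0,0,-1],az(82.5)))
```

```text
tcp [458.  329.3  88.3] q [-0.85  0.29  0.17  1.77 -0.05  1.09  0.77] F [0.5 1.1 0.1] op 0.999 t 2.0
total d cm [-0.03 -0.03  6.63] w deg [-0.09  0.33 -0.06] n 2 per row [-0.02 -0.01  3.32] [-0.05  0.17 -0.03]
```

play_rows:
  series: [0,0,2.2,0,0,0,1,0,0,2.2,0,0,0,1,0,0,2.2,0,0,0,1,0,0,0,0,0,0,1,0,0,0,0,0,0,0,0,0,0,0,0,0,0,0,0,0,0,0,0,0,0,0,0,0,0,0,0]
  force: 80

```text
t: 3.0
tcp_pos: [464.2, 333.7, 29.8]
tcp_rot: [0.752, 0.66, 0.003, 0.002]
contact_force: [-0.5, 0.0, 0.7]
opening: 0.146
```

Run:
```python
from h import *
plan([457.5,328.7,130],quat([0,0,-1],az(82.5)))
```

```text
tcp [464.2 333.7  29.8] q [-0.84  0.37  0.16  1.8  -0.07  0.97  0.79] F [-0.5  0.   0.7] op 0.146 t 3.0
total d cm [ -0.56  -0.52 -10.02] w deg [ 0.41 -0.17  0.02] n 3 per row [-0.19 -0.17 -3.34] [ 0.14 -0.06  0.01]
```

play_rows:
  series: [0,0,0,0,0,0,0,0,0,0,0,0,0,0]

```text
t: 3.25
tcp_pos: [464.5, 334.1, 30.5]
tcp_rot: [0.752, 0.659, 0.004, 0.002]
contact_force: [-0.7, 0.4, 0.1]
opening: -0.002
```

Run:
```python
from h import *
for i in range(3): plan([457.5,328.7,130],quat([0,0,-1],az(82.5))); shot('wrist','w2')
shot('scene','s2')
```

```text
tcp [464.5 334.1  30.5] q [-0.84  0.37  0.16  1.8  -0.07  0.97  0.79] F [-0.7  0.4  0.1] op -0.002 t 3.25
total d cm [-0.58 -0.54 -9.96] w deg [ 0.45 -0.22  0.02] n 3 per row [-0.19 -0.18 -3.32] [ 0.15 -0.07  0.01]
tcp [464.4 334.1  30.4] q [-0.84  0.37  0.16  1.8  -0.07  0.97  0.79] F [-0.4 -0.2 -1. ] op -0.002 t 3.3
total d cm [-0.59 -0.54 -9.96] w deg [ 0.44 -0.22  0.03] n 3 per row [-0.2  -0.18 -3.32] [ 0.15 -0.07  0.01]
tcp [464.4 334.1  30.4] q [-0.84  0.37  0.16  1.8  -0.07  0.97  0.79] F [ 0.1  0.6 -0.3] op 0.0 t 3.35
total d cm [-0.59 -0.53 -9.97] w deg [ 0.44 -0.22  0.03] n 3 per row [-0.2  -0.18 -3.32] [ 0.15 -0.07  0.01]
```

View pics/w2.png

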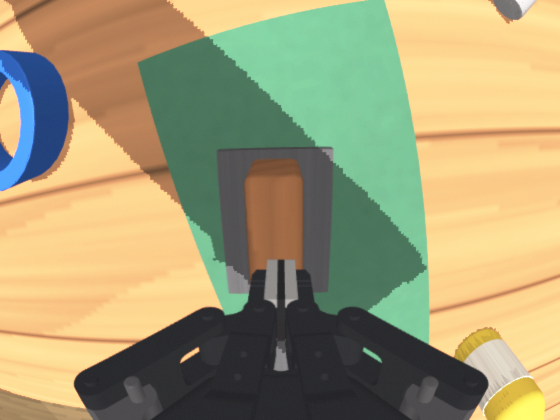

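View pics/s2.png

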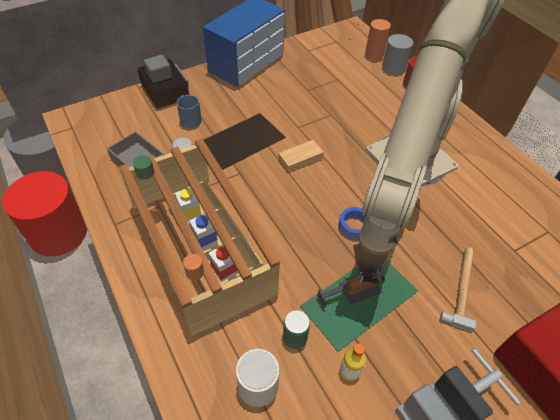

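Run:
```python
from h import *
o=env.get_obs(); im=dict(np.load('pics/w2.npz')); P=wcloud(im,o); hsv=cv2.cvtColor(im['frame'],cv2.COLOR_RGB2HSV)
for p in [(275,180),(275,240),(275,262),(282,270),(282,290),(282,340),(225,160),(225,280),(325,160),(322,280),(340,200)]: print(p,np.round(P[p[1],p[0]],0))
X,Y,Z=[P[...,i] for i in range(3)]
im=dict(np.load('pics/s2.npz')); P=cloud(im); hsv=cv2.cvtColor(im['frame'],cv2.COLOR_RGB2HSV);X,Y,Z=[P[...,i] for i in range(3)]
m=(Z>50)&(Z<68)&(hsv[...,1]>120)&(hsv[...,0]<18)&(Y>230)&(Y<440)&(X>350)&(X<620)
r=cv2.minAreaRect(P[m][:,:2].astype(np.float32)); print(r,np.median(Z[m]))
i=im['frame'][230:350,270:420,::-1]; cv2.imwrite('pics/d.png',cv2.resize(i,None,fx=5,fy=5,interpolation=cv2.INTER_CUBIC))
```

```text
(275, 180) [416. 338.  59.]
(275, 240) [446. 334.  59.]
(275, 262) [454. 333.  67.]
(282, 270) [453. 336.  77.]
(282, 290) [454. 336.  92.]
(282, 340) [474. 333.  99.]
(225, 160) [411. 308.  13.]
(225, 280) [499. 289.   3.]
(325, 160) [419. 367.  12.]
(322, 280) [501. 358.  13.]
(340, 200) [448. 375.   5.]
((466.3654479980469, 335.473388671875), (28.32435417175293, 79.76112365722656), 82.56780242919922) 58.9013168498991
```

View pics/d.png

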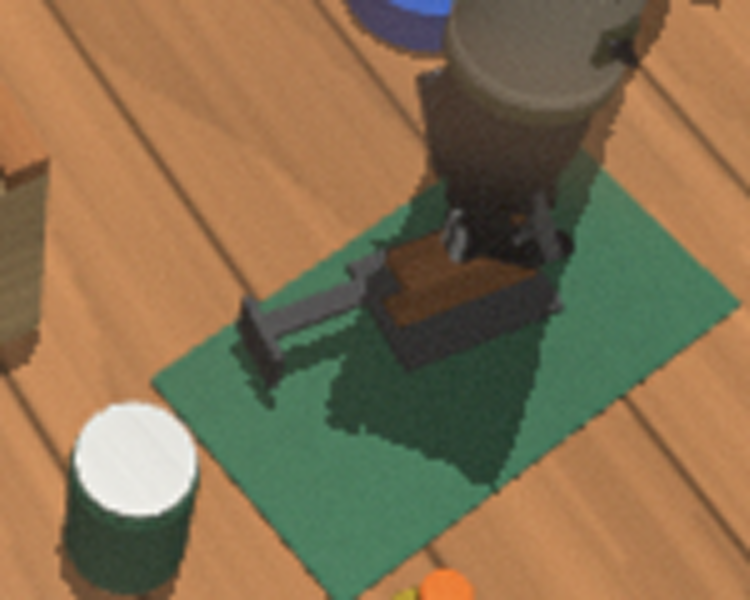

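The fingers report fully shut, yet in the wrist view they enter the top of the block at px (282,262). I'll lift a little and see whether the hook comes along.

play_rows:
  series: [0,0,-2,0,0,0,0,0,0,-2,0,0,0,0,0,0,0,0,0,0,0]

```text
t: 3.82
tcp_pos: [463.5, 333.8, 70.4]
tcp_rot: [0.752, 0.66, 0.003, 0.002]
contact_force: [0.4, 0.4, -0.4]
opening: 0.003
```

Run:
```python
from h import *
plan([457.5,328.7,130],quat([0,0,-1],az(82.5))); shot('wrist','w3')
i=shot('scene','s3')['frame'][230:350,270:420,::-1]; cv2.imwrite('pics/d3.png',cv2.resize(i,None,fx=5,fy=5,interpolation=cv2.INTER_CUBIC))
```

```text
tcp [463.5 333.8  70.4] q [-0.85  0.32  0.17  1.77 -0.06  1.05  0.78] F [ 0.4  0.4 -0.4] op 0.003 t 3.83
total d cm [-0.56 -0.49 -5.96] w deg [ 0.38 -0.15  0.05] n 2 per row [-0.28 -0.24 -2.98] [ 0.19 -0.07  0.02]
```

View pics/w3.png

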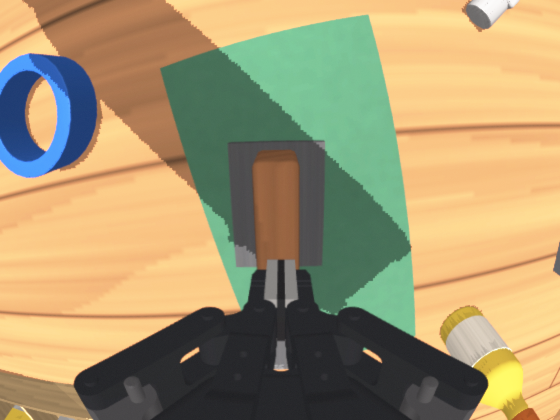

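View pics/d3.png

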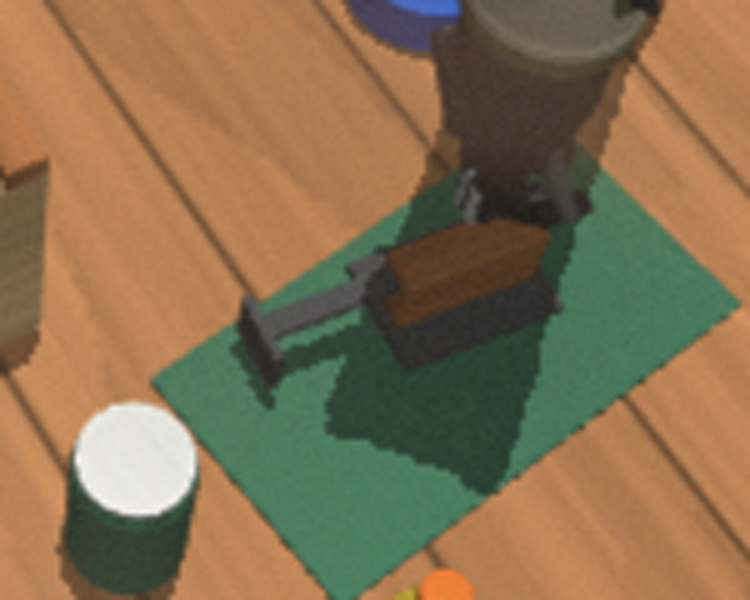

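Run:
```python
from h import *
o=env.get_obs()
im=dict(np.load('pics/s3.npz')); P=cloud(im)
d=P-o['tcp_pos']; r=R.from_quat(o['tcp_rot']); t=r.inv().apply(d.reshape(-1,3)).reshape(d.shape)
m=(abs(t[...,0])<70)&(abs(t[...,1])<60)&(P[...,2]>62)&(P[...,2]<200)
for h in range(-130,10,10):
    s=t[m&(abs(t[...,2]-h)<5)]
    if len(s): print(h,len(s),np.round(s.min(0)),np.round(s.max(0)))
im=dict(np.load('pics/w3.npz')); P=wcloud(im,o); d=P-o['tcp_pos']; t=r.inv().apply(d.reshape(-1,3)).reshape(d.shape)
print('wrist')
for p in [(282,262),(275,265),(290,268),(282,280),(282,300),(262,285),(300,285)]: print(p,np.round(t[p[1],p[0]],0))
```

```text
-130 53 [ -54.   -9. -131.] [  63.   22. -125.]
-120 89 [ -60.   -9. -125.] [  64.   21. -116.]
-110 54 [ -53.   10. -115.] [  59.   21. -105.]
-100 58 [ -44.    9. -105.] [ 52.  20. -95.]
-90 50 [-38.  -9. -95.] [ 40.  17. -85.]
-80 45 [-34.  -9. -85.] [ 33.  16. -75.]
-70 10 [ -3.   7. -74.] [ 15.  14. -65.]
-60 15 [ -6.   6. -65.] [ 16.  15. -56.]
-50 21 [-13.   0. -55.] [ 16.  16. -45.]
-40 13 [-11.   8. -45.] [ 16.  13. -36.]
-30 4 [ -3.   8. -35.] [  9.  12. -30.]
0 13 [ -5. -28.   3.] [13. 38.  5.]
wrist
(282, 262) [  1. -10. -37.]
(275, 265) [ -2. -11. -41.]
(290, 268) [  5. -11. -44.]
(282, 280) [  1. -11. -54.]
(282, 300) [  1. -10. -69.]
(262, 285) [ -8.  -6. -51.]
(300, 285) [  9.  -7. -52.]
```

Both cameras show the real shut fingertips about 36 mm behind the reported TCP, so they closed above the block without touching anything. I'll use that measured offset from here on. Next: open, recentre and go deeper.

play_rows:
  series: [-0.6,-0.5,0,0,0,0,1,0,0,0,0,0,0,1,0,0,0,0,0,0,1,0,0,0,0,0,0,1,0,0,0,0,0,0,1,0,0,0,0,0,0,1]

```text
t: 4.68
tcp_pos: [455.4, 326.4, 66.3]
tcp_rot: [0.752, 0.66, 0.0, 0.002]
contact_force: [-0.2, 0.7, -0.2]
opening: 1.001
```

play_rows:
  series: [0,0,2,0,0,0,1,0,0,2,0,0,0,1,0,0,0,0,0,0,1]

```text
t: 5.05
tcp_pos: [456.0, 326.8, 26.0]
tcp_rot: [0.752, 0.66, 0.001, 0.002]
contact_force: [-0.5, 0.2, -0.4]
opening: 1.0
```

Run:
```python
from h import *
plan([457.5,328.7,-10],quat([0,0,-1],az(82.5))); o=env.get_obs(); im=shot('wrist','w4')
P=wcloud(im,o); hsv=cv2.cvtColor(im['frame'],cv2.COLOR_RGB2HSV)
X,Y,Z=[P[...,i] for i in range(3)]
m=(Z>50)&(Z<68)&(hsv[...,1]>120)&(hsv[...,0]<18)&(Y>230)&(Y<440)&(X>350)&(X<620)
r=cv2.minAreaRect(P[m][:,:2].astype(np.float32)); print(r,np.median(Z[m]))
```

```text
tcp [456.  326.8  26. ] q [-0.84  0.36  0.16  1.83 -0.06  0.96  0.79] F [-0.5  0.2 -0.4] op 1.0 t 5.05
total d cm [0.21 0.12 3.6 ] w deg [0.2  0.07 0.05] n 1 per row [0.21 0.12 3.6 ] [0.2  0.07 0.05]
((457.65069580078125, 332.3000793457031), (27.376583099365234, 89.37369537353516), 83.56890869140625) 60.38466460540387
```

View pics/w4.png

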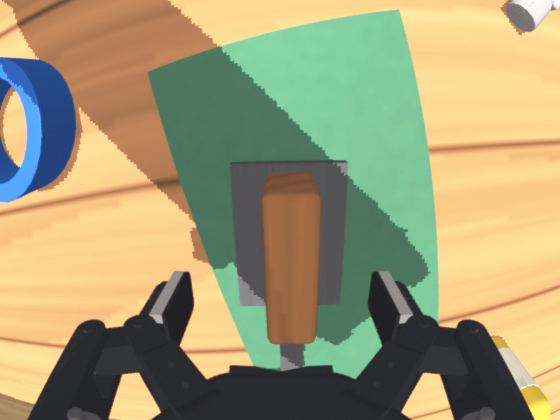

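The block sits at px (290,260), about 4–5 mm to the right of the finger midline (281). I'll shift +0.4 cm in x and descend in steps.

play_rows:
  series: [0.4,0.1,1.2,0,0,0,1,0,0,1.2,0,0,0,1,0,0,1.2,0,0,0,1,0,0,0.3,0,0,0,1]

```text
t: 5.6
tcp_pos: [459.1, 332.3, -13.0]
tcp_rot: [0.751, 0.66, 0.003, 0.002]
contact_force: [-1.6, 0.3, -0.1]
opening: 1.0
```

play_rows:
  series: [0,0,0,0,0,0,0,0,0,0,0,0,0,0,0,0,0,0,0,0,0,0,0,0,0,0,0,0,0,0,0,0,0,0,0,0,0,0,0,0,0,0]
  force: 80

```text
t: 6.35
tcp_pos: [459.5, 332.4, -12.5]
tcp_rot: [0.752, 0.66, 0.003, 0.002]
contact_force: [-0.3, 0.3, 0.4]
opening: 0.318
```

Run:
```python
from h import *
plan([457.5,328.7,-10],quat([0,0,-1],az(82.5))); o=env.get_obs(); im=shot('wrist','w5')
```

```text
tcp [459.5 332.4 -12.5] q [-0.84  0.42  0.15  1.84 -0.08  0.88  0.79] F [-0.3  0.3  0.4] op 0.318 t 6.35
total d cm [-0.39 -0.14 -0.25] w deg [ 0.37 -0.14  0.05] n 1 per row [-0.39 -0.14 -0.25] [ 0.37 -0.14  0.05]
```

View pics/w5.png

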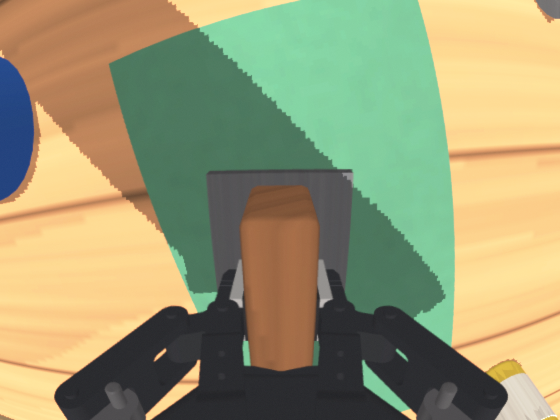

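Gripped: the opening is 0.318, about 27 mm for the 28 mm block. Next I'll lift and carry the hook to in front of the shelf.

play_rows:
  series: [0,0,-2,0,0,0,0,0,0,-3,0,0,0,0,0,0,-3,0,0,0,0,0,0,0,0,0,0,0]

```text
t: 6.9
tcp_pos: [458.0, 331.4, 68.3]
tcp_rot: [0.752, 0.66, 0.002, 0.002]
contact_force: [-0.0, 0.5, -3.0]
opening: 0.317
```

Run:
```python
from h import *
plan([480,-19,70],quat([0,0,-1],az(90)))
```

```text
tcp [458.  331.4  68.3] q [-0.85  0.31  0.17  1.79 -0.05  1.05  0.78] F [-0.   0.5 -3. ] op 0.317 t 6.9
total d cm [-34.46   6.73  -0.14] w deg [ 0.26  0.01 -7.45] n 9 per row [-3.83  0.75 -0.02] [ 0.03  0.   -0.83]
```

play_rows:
  series: [-3.8,0.7,0,0,0,-0.8,0,-3.8,0.7,0,0,0,-0.8,0,-3.8,0.7,0,0,0,-0.8,0,-3.8,0.7,0,0,0,-0.8,0,-3.8,0.5,0,0,0,-0.8,0,-3.8,0.4,0,0,0,-0.8,0,-3.8,0.2,0,0,0,-0.8,0,-3.8,0.2,0,0,0,-0.8,0,-3.8,0,0,0,0,-0.8,0,0,0,0,0,0,0,0]

```text
t: 8.15
tcp_pos: [467.1, -25.9, 56.6]
tcp_rot: [0.707, 0.708, -0.006, -0.001]
contact_force: [-0.4, 0.2, -2.2]
opening: 0.317
```

Run:
```python
from h import *
plan([480,-19,60],quat([0,0,-1],az(90))); o=env.get_obs(); im=shot('top','t6');im=shot('scene','s6')
P=cloud(im); hsv=cv2.cvtColor(im['frame'],cv2.COLOR_RGB2HSV)
```

```text
tcp [467.1 -25.9  56.6] q [-0.42  0.13  0.4   2.04 -0.05  0.99  1.58] F [-0.4  0.2 -2.2] op 0.317 t 8.15
total d cm [ 0.69  1.29 -0.36] w deg [-0.52  0.38  0.08] n 1 per row [ 0.69  1.29 -0.36] [-0.52  0.38  0.08]
```

View pics/t6.png

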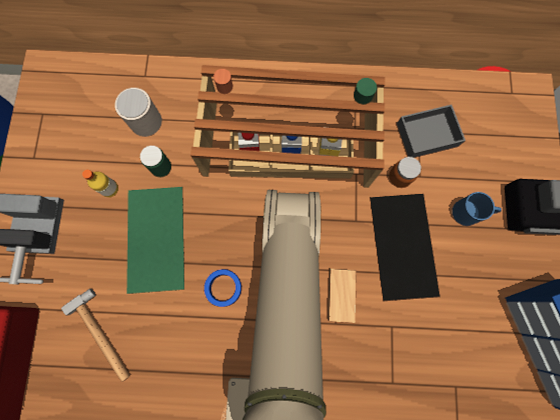

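View pics/s6.png

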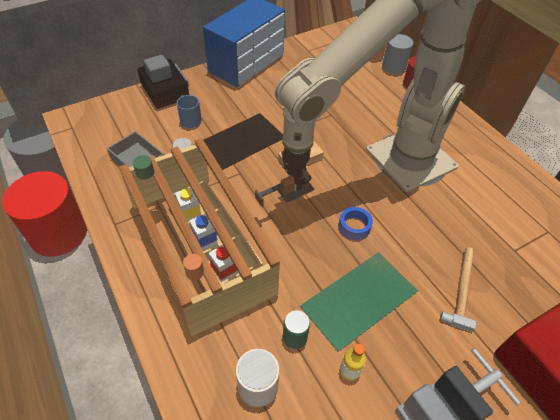

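The hook is level and points at the crate (prong at scene px (262,196)). Next: wrist housing clearance above the shelf roof, and the prong position.

Run:
```python
from h import *
o=env.get_obs()
for n in ['t6','s6']:
    im=dict(np.load(f'pics/{n}.npz')); P=cloud(im); X,Y,Z=[P[...,i] for i in range(3)]
    m=(abs(Y)<120)&(X>380)&(X<640)&(Z>40)
    for a,b in [(40,90),(90,140),(140,190),(190,240),(240,300),(300,400)]:
        s=P[m&(Z>a)&(Z<b)]
        if len(s): print(n,a,b,len(s),'x',np.round(np.percentile(s[:,0],[1,99])),'y',np.round(np.percentile(s[:,1],[1,99])))
    m=(abs(Y)<120)&(X>560)&(X<640)&(Z>40)&(Z<140); s=P[m]
    if len(s): print('prong',len(s),np.round(s.min(0)),np.round(s.max(0)),np.round(s.mean(0)))
```

```text
t6 40 90 2 x [382. 384.] y [118. 118.]
s6 40 90 299 x [418. 596.] y [-36.  15.]
s6 90 140 475 x [429. 597.] y [-47.   8.]
s6 140 190 261 x [459. 490.] y [-82.  45.]
s6 190 240 221 x [447. 509.] y [-29.  27.]
s6 240 300 414 x [439. 514.] y [-40.  22.]
s6 300 400 815 x [444. 515.] y [-43.  30.]
prong 129 [560. -42.  81.] [599.   1. 126.] [588. -19. 111.]
```

play_rows:
  series: [0.5,2.5,0,0,0,0,0,0,2.5,0,0,0,0,0,0,2.5,0,0,0,0,0,0,2.5,0,0,0,0,0,0,1.3,0,0,0,0,0,0,0,0,0,0,0,0]

```text
t: 9.0
tcp_pos: [581.4, -7.9, 51.0]
tcp_rot: [0.702, 0.713, -0.007, -0.004]
contact_force: [0.4, -0.0, -1.4]
opening: 0.316
```

Run:
```python
from h import *
plan([580,-20,2],quat([0,0,-1],az(90))); o=env.get_obs(); im=shot('wrist','w7');im=shot('scene','s7')
i=im['frame'][130:270,130:340,::-1]; cv2.imwrite('pics/d7.png',cv2.resize(i,None,fx=3.8,fy=3.8,interpolation=cv2.INTER_CUBIC))
```

```text
tcp [581.4  -7.9  51. ] q [-0.38  0.39  0.38  1.75 -0.16  1.05  1.64] F [ 0.4 -0.  -1.4] op 0.316 t 9.0
total d cm [-1.19 -0.08  4.91] w deg [-0.85  0.22  0.89] n 2 per row [-0.59 -0.04  2.45] [-0.42  0.11  0.45]
```

View pics/w7.png

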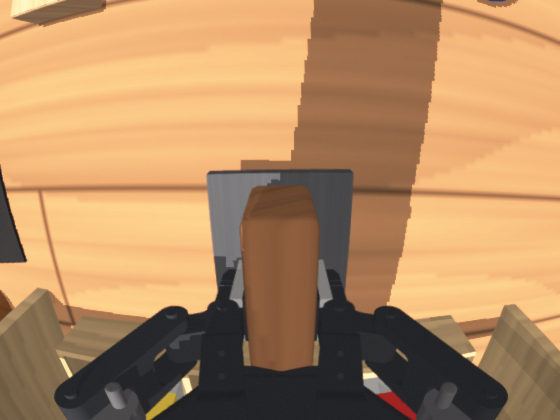

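View pics/d7.png

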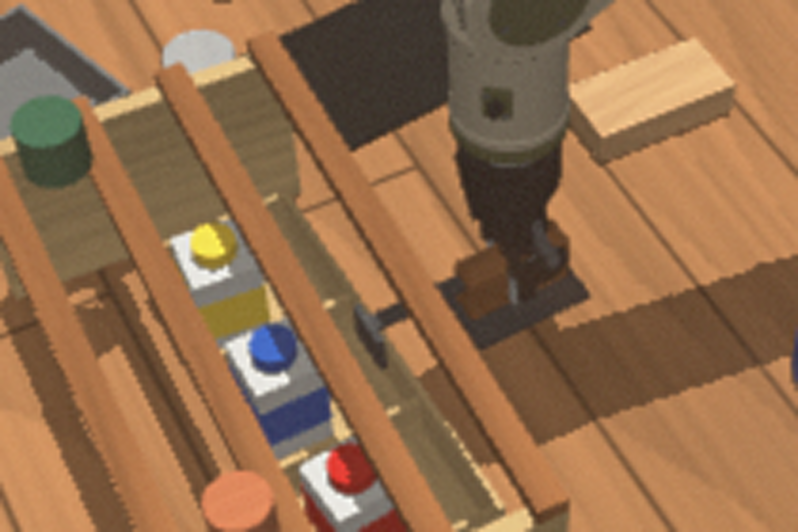

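The prong is past the lip, inside the middle compartment. I'll recentre in y and lower it.

play_rows:
  series: [-0.6,0.1,0,0,0,0.4,0,-0.6,0.2,1.3,0,0,0.4,0,0,0,1.3,0,0,0,0,0,0,1.3,0,0,0,0,0,0,1.3,0,0,0,0,0,0,0.0,0,0,0,0]

```text
t: 9.85
tcp_pos: [581.5, -21.6, -4.4]
tcp_rot: [0.707, 0.707, -0.007, -0.004]
contact_force: [-2.3, 1.0, 1.4]
opening: 0.318
```

Run:
```python
from h import *
plan([575,-20,-5],quat([0,0,-1],az(90))); o=env.get_obs(); im=shot('scene','s8')
i=im['frame'][130:270,130:340,::-1]; cv2.imwrite('pics/d8.png',cv2.resize(i,None,fx=3.8,fy=3.8,interpolation=cv2.INTER_CUBIC))
```

```text
tcp [581.5 -21.6  -4.4] q [-0.34  0.47  0.37  1.78 -0.2   0.94  1.68] F [-2.3  1.   1.4] op 0.318 t 9.85
total d cm [ 0.16 -0.65  0.07] w deg [-0.88  0.18 -0.05] n 1 per row [ 0.16 -0.65  0.07] [-0.88  0.18 -0.05]
```

View pics/d8.png

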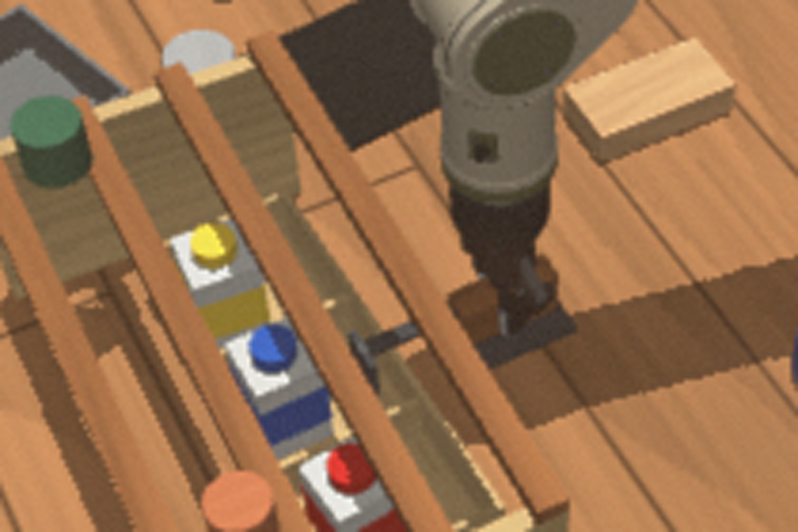

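The prong is down in the compartment between the lip and the blue tin, with no contact yet. Now I'll pull gently.

play_rows:
  series: [0,-0.6,0,-0.4,0,0,0,0,-0.6,0,-0.4,0,0,0,0,-1,0,0,0,0,0,0,-1,0,0,0,0,0,0,-1,0,0,0,0,0,0,-1,0,0,0,0,0,0,-1,0,0,0,0,0,0,-1,0,0,0,0,0]

```text
t: 10.9
tcp_pos: [508.8, -20.8, -1.9]
tcp_rot: [0.707, 0.707, 0.003, 0.004]
contact_force: [4.4, -0.2, -4.5]
opening: 0.315
```

Run:
```python
from h import *
plan([420,-22,-4],quat([0,0,-1],az(90))); o=env.get_obs(); im=shot('scene','s9')
i=im['frame'][130:330,130:400,::-1]; cv2.imwrite('pics/d9.png',cv2.resize(i,None,fx=2.9,fy=2.9,interpolation=cv2.INTER_CUBIC))
```

```text
tcp [508.8 -20.8  -1.9] q [-0.39  0.3   0.38  2.   -0.14  0.86  1.64] F [ 4.4 -0.2 -4.5] op 0.315 t 10.9
total d cm [-0.12 -8.88  0.12] w deg [0.55 0.14 0.04] n 3 per row [-0.04 -2.96  0.04] [0.18 0.05 0.01]
```

View pics/d9.png

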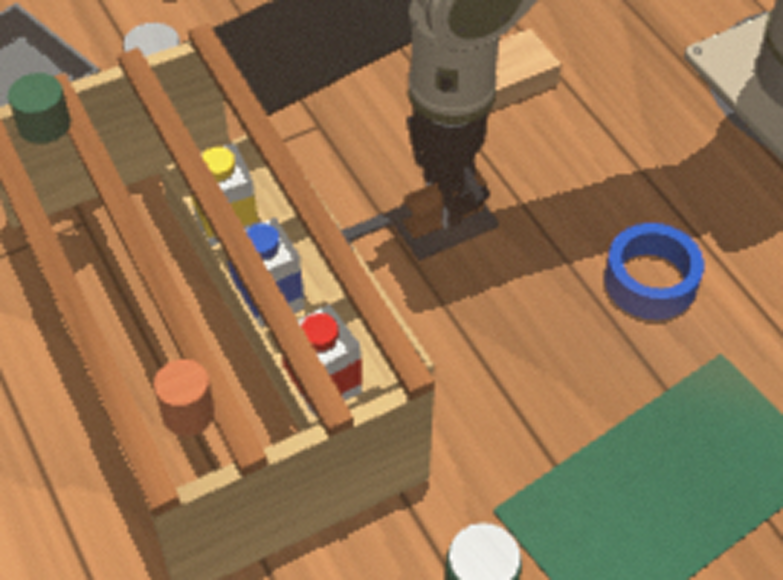

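The crate has come about 60 mm forward and the tins are standing. Continuing.

play_rows:
  series: [0,-1,0,0,0,0,0,0,-1,0,0,0,0,0,0,-1,0,0,0,0,0,0,-1,0,0,0,0,0,0,-1,0,0,0,0,0,0,-1,0,0,0,0,0,0,-1,0,0,0,0,0,0,-1,0,0,0,0,0,0,-1,0,0,0,0,0]

```text
t: 12.08
tcp_pos: [417.4, -20.6, -1.0]
tcp_rot: [0.707, 0.707, 0.006, 0.007]
contact_force: [6.0, -0.2, -4.8]
opening: 0.323
```

```bash
cat > crate.py <<'E'
from h import *
import sys
for n in sys.argv[1:]:
    im=dict(np.load(f'pics/{n}.npz')); P=cloud(im); X,Y,Z=[P[...,i] for i in range(3)]
    hsv=cv2.cvtColor(im['frame'],cv2.COLOR_RGB2HSV);H,S,V=hsv[...,0],hsv[...,1],hsv[...,2]
    q=P[(Z>50)&(Z<59)&(X>480)&(X<760)&(Y>-230)&(Y<200)&(S<140)]
    ys=np.arange(-180,150,20); a=[]
    for y in ys:
        s=q[abs(q[:,1]-y)<10]
        if len(s)>3: a.append((y,np.percentile(s[:,0],3),np.percentile(s[:,0],98)))
    a=np.array(a); print(n,'front',np.round(a[:,1]),'back',np.round(a[:,2]))
    print('y extent',np.round(np.percentile(q[:,1],[1,99])))
    for c,hm in [('red',((H<6)|(H>174))&(S>170)),('yel',(H>18)&(H<32)&(S>170)),('blu',(H>105)&(H<130)&(S>150))]:
        m=hm&(Z>106)&(Z<125)&(X>450)&(X<900)&(abs(Y)<230)
        if m.sum(): 
            c2,rad=cv2.minEnclosingCircle(P[m][:,:2].astype(np.float32)); print(c,m.sum(),np.round(np.median(P[m],0),1),np.round(c2,1),round(rad,1))
E
python3 - <<'E'
from h import *
plan([420,-22,-4],quat([0,0,-1],az(90))); shot('scene','s10'); shot('top','t10')
E
python3 crate.py s10 t10
```

```text
tcp [417.4 -20.6  -1. ] q [-0.44  0.1   0.39  2.23 -0.05  0.81  1.56] F [ 6.  -0.2 -4.8] op 0.323 t 12.07
total d cm [-0.14  0.26  0.3 ] w deg [1.1  0.06 0.04] n 1 per row [-0.14  0.26  0.3 ] [1.1  0.06 0.04]
s10 front [534. 535. 535. 534. 534. 535. 534. 542. 499. 534. 535. 534. 533. 534.
 533. 533. 533.] back [671. 669. 670. 669. 670. 669. 669. 670. 670. 670. 669. 668. 669. 669.
 669. 669. 669.]
y extent [-202.  159.]
red 98 [628.8 105.6 114.3] [627.6 104.7] 17.7
yel 18 [ 631.  -120.6  111.8] [ 625.7 -130.2] 16.5
blu 65 [629.7 -19.6 113.8] [629.7 -19.3] 15.5
t10 front [530. 529. 529. 530. 530. 530. 529. 529. 529. 528. 529. 528. 529. 528.
 528. 529. 528.] back [664. 663. 665. 664. 663. 662. 664. 535. 535. 663. 663. 662. 664. 663.
 533. 663. 663.]
y extent [-204.  155.]
red 118 [620.8  99.9 114.7] [621.9 100.3] 16.9
yel 13 [ 609.1 -125.8  114. ] [ 619.1 -136. ] 16.6
blu 115 [622.7 -22.8 114.8] [622.4 -23.2] 16.5
```

View pics/s10.png

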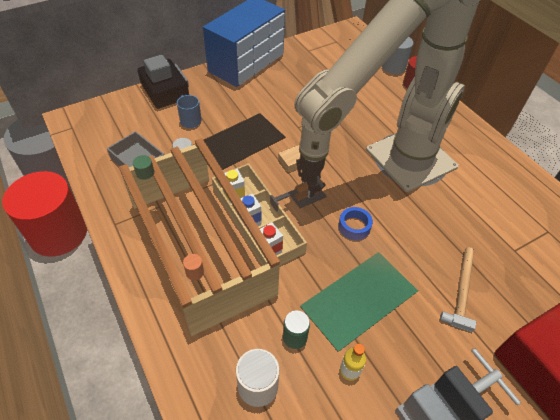

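The crate is just clear. I'll pull another 2 cm for margin.

play_rows:
  series: [0,-0.8,0,0,0,0,0,0,-0.8,0,0,0,0,0,0,-0.8,0,0,0,0,0,0,0,0,0,0,0,0,0,0,0,0,0,0,0]

```text
t: 12.8
tcp_pos: [393.4, -20.5, -0.9]
tcp_rot: [0.707, 0.707, 0.007, 0.007]
contact_force: [0.4, 0.2, -2.5]
opening: 0.318
```

```bash
python3 - <<'E'
from h import *
plan([420,-22,-4],quat([0,0,-1],az(90))); shot('scene','s11'); shot('top','t11')
E
python3 crate.py s11 t11
```

```text
tcp [393.4 -20.5  -0.9] q [-0.44  0.04  0.39  2.28 -0.02  0.8   1.53] F [ 0.4  0.2 -2.5] op 0.318 t 12.8
total d cm [-0.15  2.65  0.37] w deg [1.19 0.02 0.04] n 1 per row [-0.15  2.65  0.37] [1.19 0.02 0.04]
s11 front [509. 511. 511. 511. 509. 510. 511. 517. 520. 511. 510. 508. 510. 509.
 509. 509. 508.] back [598. 518. 515. 518. 517. 557. 517. 522. 523. 627. 517. 622. 517. 517.
 516. 516. 516.]
y extent [-202.  160.]
red 93 [604.3 106.6 113.8] [603.8 105.3] 17.8
yel 24 [ 608.5 -120.8  113.2] [ 603.9 -131.3] 16.0
blu 62 [604.6 -20.6 113.5] [606.7 -20.1] 16.4
t11 front [507. 506. 506. 507. 506. 507. 507. 506. 506. 506. 506. 506. 506. 506.
 505. 506. 505.] back [640. 642. 641. 640. 640. 641. 641. 550. 511. 639. 640. 641. 640. 639.
 640. 640. 639.]
y extent [-204.  155.]
red 121 [598.1 100.1 114.3] [598.7 100.5] 17.4
yel 14 [ 585.3 -126.6  110.7] [ 596.8 -136.4] 16.6
blu 117 [599.3 -23.5 114.1] [600.2 -24. ] 16.9
```

The crate is about 90 mm in front of the shelf edge and flat. Next I'll unhook it: forward a bit, then up.

play_rows:
  series: [0,0.8,0,0.5,0,0,0,0,0,-2,0.5,0,0,0,0,0,-2.5,0,0,0,0,0,0,-3,0,0,0,0,0,0,-1.5,0,0,0,0,0,0,0,0,0,0,0]

```text
t: 13.65
tcp_pos: [403.9, -20.5, 91.9]
tcp_rot: [0.707, 0.707, -0.001, 0.0]
contact_force: [-0.2, -0.1, -1.6]
opening: 0.318
```

Run:
```python
from h import *
plan([472,347,80],quat([0,0,-1],az(90))); im=shot('scene','s12'); im=dict(np.load('pics/t11.npz'))
P=cloud(im); hsv=cv2.cvtColor(im['frame'],cv2.COLOR_RGB2HSV);H,S,V=hsv[...,0],hsv[...,1],hsv[...,2]
def corners(m,n):
    m=cv2.morphologyEx(m.astype(np.uint8),cv2.MORPH_OPEN,np.ones((3,3)))
    cs,_=cv2.findContours(m,cv2.RETR_EXTERNAL,cv2.CHAIN_APPROX_NONE); c=max(cs,key=cv2.contourArea)
    ap=cv2.approxPolyDP(cv2.convexHull(c),5,True)[:,0]; K=im['K'];A=R.from_quat(im['attitude'])
    pts=[]
    for u,v in ap:
        d=A.apply([(u-K[0,2])/K[0,0],(v-K[1,2])/K[1,1],1]); pts.append(im['position']+d*(4-im['position'][2])/d[2])
    pts=np.array(pts); print(n,ap.tolist(),np.round(pts[:,:2]).tolist(),'c',np.round(pts[:,:2].mean(0)))
X,Y,Z=[P[...,i] for i in range(3)]
corners((H>60)&(H<95)&(S>100)&(Y>200)&(Z<20),'board'); corners((V<60)&(Y<-250)&(Y>-480)&(X<680)&(X>300)&(Z<20)&(Z>-10),'mat')
```

```text
tcp [403.9 -20.5  91.9] q [-0.45 -0.08  0.38  2.16  0.04  1.06  1.48] F [-0.2 -0.1 -1.6] op 0.318 t 13.65
total d cm [36.74  6.84  1.14] w deg [-0.02  0.08  0.05] n 10 per row [3.67 0.68 0.11] [-0.    0.01  0.  ]
board [[181, 187], [183, 288], [128, 292], [129, 191]] [[633.0, 298.0], [341.0, 262.0], [322.0, 414.0], [613.0, 451.0]] c [477. 356.]
mat [[422, 194], [438, 295], [383, 299], [371, 198]] [[648.0, -417.0], [357.0, -453.0], [338.0, -299.0], [628.0, -266.0]] c [ 493. -359.]
```

View pics/s12.png

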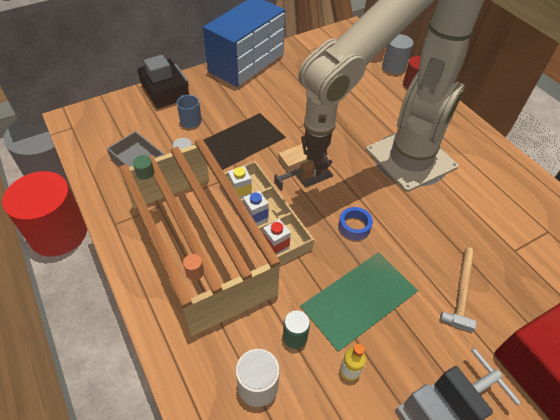

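The hook is clear above the crate. I'll carry it back to the green board.

play_rows:
  series: [3.8,0.2,0,0,0,0,0,3.8,0.6,0,0,0,0,0,3.8,0.6,0,0,0,0,0,3.8,0.8,0,0,0,0,0,3.8,0.8,0,0,0,0,0,3.8,0.8,0,0,0,0,0,3.8,0.8,0,0,0,0,0,3.8,0.8,0,0,0,0,0,3.8,0.8,0,0,0,0,0,2.4,0.6,0,0,0,0,0,0,0,0,0,0,0,0]

```text
t: 15.08
tcp_pos: [469.3, 355.2, 73.4]
tcp_rot: [0.707, 0.707, -0.011, -0.004]
contact_force: [0.0, -0.2, -3.4]
opening: 0.319
```

Run:
```python
from h import *
plan([472,350,-10],quat([0,0,-1],az(90)))
```

```text
tcp [469.3 355.2  73.4] q [-0.8   0.37  0.1   1.69 -0.05  1.1   0.88] F [ 0.  -0.2 -3.4] op 0.319 t 15.07
total d cm [-0.44  0.44  8.34] w deg [-1.15  0.58 -0.05] n 3 per row [-0.15  0.15  2.78] [-0.38  0.19 -0.02]
```

play_rows:
  series: [-0.3,0.2,2,-0.6,0.3,0,0,0,0,2,-0.6,0.3,0,0,0,0,2,0,0,0,0,0,0,1.2,0,0,0,0,0,0,0.6,0,0,0,0,0,0,0,0,0,0,0]

```text
t: 15.82
tcp_pos: [470.1, 346.1, -11.2]
tcp_rot: [0.709, 0.706, -0.003, 0.001]
contact_force: [-0.1, 0.3, -1.5]
opening: 0.316
```

Run:
```python
from h import *
plan([472,350,-12],quat([0,0,-1],az(90)))
```

```text
tcp [470.1 346.1 -11.2] q [-0.79  0.45  0.09  1.78 -0.05  0.92  0.89] F [-0.1  0.3 -1.5] op 0.316 t 15.82
total d cm [0.39 0.19 0.07] w deg [-0.18  0.27 -0.24] n 1 per row [0.39 0.19 0.07] [-0.18  0.27 -0.24]
```

play_rows:
  series: [0,0,0.2,0,0,0,0,0,0,0.1,0,0,0,0,0,0,0,0,0,0,1,0,0,0,0,0,0,1,0,0,0,0,0,0,1,0,0,0,0,0,0,1,0,0,-2,0,0,0,1,0,0,-3,0,0,0,1,0,0,-4,0,0,0,1,0,0,-4,0,0,0,1,0,0,-4,0,0,0,1,0,0,0,0,0,0,1]

```text
t: 17.32
tcp_pos: [471.6, 347.3, 164.1]
tcp_rot: [0.709, 0.706, -0.001, 0.001]
contact_force: [-0.1, -0.7, -0.8]
opening: 0.996
```

Run:
```python
from h import *
plan([472,350,-12],quat([0,0,-1],az(90))); shot('wrist','w13'); shot('scene','s13')
```

```text
tcp [471.6 347.3 164.1] q [-0.81  0.27  0.11  1.62 -0.03  1.25  0.88] F [-0.1 -0.7 -0.8] op 0.996 t 17.32
total d cm [ 0.32  0.05 17.61] w deg [-0.03  0.15 -0.24] n 5 per row [0.06 0.01 3.52] [-0.01  0.03 -0.05]
```

View pics/w13.png

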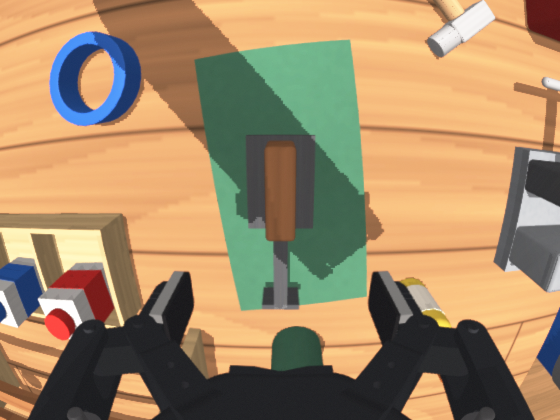

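View pics/s13.png

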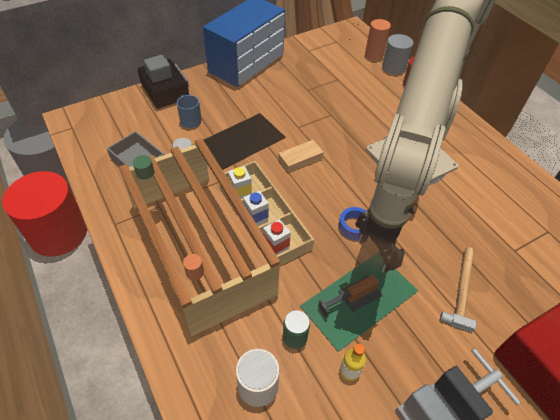

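The hook stands upright and centred on the green board at wrist px (280,190), and the crate is clear. To plan the inversion I'll identify the arm's kinematics from the recorded joint/TCP pairs.

```bash
cat > kin.py <<'E'
import numpy as np, itertools
from scipy.spatial.transform import Rotation as R
from scipy.optimize import least_squares
D=[([-1.37,.33,-.06,1.46,.02,1.35,-.09],[137.4,609.4,200],[.781,.6245,-.0005,.0005]),
([-.84,.29,.17,1.67,-.05,1.19,.8],[476,336.4,129.4],[.747,.665,-.002,0]),
([-.84,.37,.16,1.8,-.07,.97,.79],[464.5,334.1,30.5],[.752,.659,.004,.002]),
([-.42,.13,.40,2.04,-.05,.99,1.58],[467.1,-25.9,56.6],[.707,.708,-.006,-.001]),
([-.38,.39,.38,1.75,-.16,1.05,1.64],[581.4,-7.9,51],[.702,.713,-.007,-.004]),
([-.34,.47,.37,1.78,-.2,.94,1.68],[581.5,-21.6,-4.4],[.707,.707,-.007,-.004]),
([-.39,.30,.38,2.0,-.14,.86,1.64],[508.8,-20.8,-1.9],[.707,.707,.003,.004]),
([-.44,.10,.39,2.23,-.05,.81,1.56],[417.4,-20.6,-1],[.707,.707,.006,.007]),
([-.45,-.08,.38,2.16,.04,1.06,1.48],[403.9,-20.5,91.9],[.707,.707,-.001,0]),
([-.80,.37,.10,1.69,-.05,1.10,.88],[469.3,355.2,73.4],[.707,.707,-.011,-.004]),
([-.81,.27,.11,1.62,-.03,1.25,.88],[471.6,347.3,164.1],[.709,.706,-.001,.001])]
def fk(q,s,L):
    h,a,e,b,c,d=L; Z=lambda t:R.from_euler('z',t); Y=lambda t:R.from_euler('y',t)
    r=Z(s[0]*q[0]); p=np.array([0,0,h]); r=r*Y(q[1])*Z(s[1]*q[2]); p=p+r.apply([e,0,a])
    r=r*Y(q[3]); 
    r2=r*Z(s[2]*q[4]); p=p+r.apply([-e,0,b]); w=p.copy()
    r=r2*Y(q[5])*Z(s[3]*q[6]); p=p+(r2*Y(q[5])).apply([c,0,d]); return p,r,w
if __name__=='__main__':
    best=[]
    for s in itertools.product([1,-1],repeat=4):
        for k in (0,1):
            f=R.from_euler('z',np.pi*k)
            def res(L):
                o=[]
                for q,p,t in D:
                    P,r,_=fk(q,s,L); o+=list((P-p)/5); o+=list(((r*f).inv()*R.from_quat(t)).as_rotvec()/0.02)
                return o
            x=least_squares(res,[350,350,0,350,0,250]); best.append((x.cost,s,k,np.round(x.x)))
    for b in sorted(best,key=lambda b:b[0])[:4]: print(b)
E
python3 kin.py
```

```text
(np.float64(334.47220506672716), (-1, -1, -1, -1), 1, array([ 732.,  357.,  -45.,  471., -111.,  742.]))
(np.float64(741.6039217749768), (-1, -1, 1, -1), 1, array([ 84., 430.,  16., 480.,   5., 198.]))
(np.float64(11145.617577286495), (-1, 1, -1, -1), 1, array([-1413.,   549.,  -204.,   499.,  -171., -1348.]))
(np.float64(18136.921964026988), (-1, 1, 1, -1), 1, array([-3802.,  1120.,   249.,   592.,   723., -2946.]))
```

```bash
cat >> h.py <<'E'
import json
_plan=plan
def plan(p,rot=None):
    o=env.get_obs(); open('log.jsonl','a').write(json.dumps([list(map(float,o[k])) for k in('joint_pos','tcp_pos','tcp_rot')])+'\n'); _plan(p,rot)
E
python3 - <<'E'
from h import *
plan([601,103,170],quat([0,0,-1],az(90)))
E
```

```text
tcp [470.1 346.2 160.7] q [-0.81  0.27  0.11  1.63 -0.03  1.25  0.88] F [ 0.9  0.3 -0.7] op 0.997 t 17.43
total d cm [-24.27  13.19  -0.84] w deg [-0.27  0.36 -0.23] n 7 per row [-3.47  1.88 -0.12] [-0.04  0.05 -0.03]
```

play_rows:
  series: [-3.5,1.9,-0.4,0,0,0,1,-3.5,1.9,-0.4,0,0,0,1,-3.5,1.9,-0.4,0,0,0,1,-3.5,1.9,-0.4,0,0,0,1,-3.5,1.9,-0.4,0,0,0,1,-3.5,1.9,-0.4,0,0,0,1,-3.5,1.9,-0.4,0,0,0,1,0,0,0,0,0,0,1,0,0,0,0,0,0,1]

```text
t: 18.55
tcp_pos: [599.6, 92.1, 175.5]
tcp_rot: [0.707, 0.707, -0.014, -0.003]
contact_force: [-0.4, -0.4, 0.3]
opening: 1.0
```

Run:
```python
from h import *
plan([601,103,120],quat([0,0,-1],az(90))); shot('wrist','w14')
```

```text
tcp [599.6  92.1 175.5] q [-0.45  0.33  0.28  1.54 -0.08  1.32  1.4 ] F [-0.4 -0.4  0.3] op 1.0 t 18.55
total d cm [1.18 0.27 5.53] w deg [-1.41  0.91 -0.06] n 2 per row [0.59 0.14 2.76] [-0.7   0.45 -0.03]
```

View pics/w14.png

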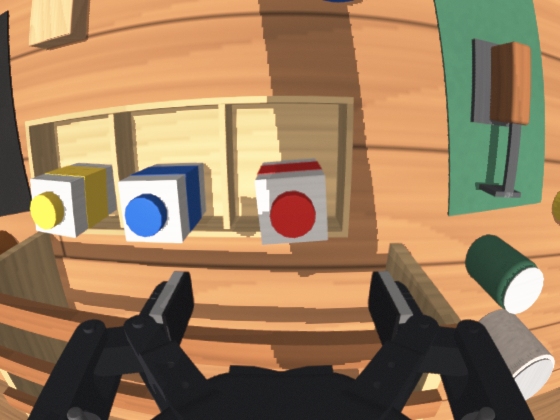

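The wrist view shows red at px (292,213), blue at (146,216) and yellow at (47,210), all upright and square to the crate. Now red's position from this view.

```bash
cat > cap.py <<'E'
from h import *
def cap(im,o,c):
    P=wcloud(im,o); hsv=cv2.cvtColor(im['frame'],cv2.COLOR_RGB2HSV);H,S,V=hsv[...,0],hsv[...,1],hsv[...,2]
    hm={'red':((H<6)|(H>174))&(S>170),'yel':(H>18)&(H<32)&(S>170),'blu':(H>105)&(H<130)&(S>150)}[c]
    for zt in [(108,122)]:
        m=hm&(P[...,2]>zt[0])&(P[...,2]<zt[1])
        if m.sum(): c2,rad=cv2.minEnclosingCircle(P[m][:,:2].astype(np.float32)); print(c,m.sum(),np.round(np.median(P[m],0),1),np.round(c2,1),round(rad,1))
    m=(S<50)&(V>120)&(P[...,2]>90)&(P[...,2]<104)
    n,l,s,ct=cv2.connectedComponentsWithStats(m.astype(np.uint8))
    for k in range(1,n):
        if s[k,4]>300:
            r=cv2.minAreaRect(P[l==k][:,:2].astype(np.float32)); print('white',np.round(r[0],1),np.round(r[1],1),round(r[2],1))
E
python3 - <<'E'
from cap import *
import json
q,p,r=json.loads(open('log.jsonl').read().split('\n')[-2]); o={'tcp_pos':np.array(p),'tcp_rot':r}
im=dict(np.load('pics/w14.npz'))
for c in ['red','yel','blu']: cap(im,o,c)
E
```

```text
red 1549 [599.1 100.2 114.4] [600.4 100.1] 17.6
white [601.2 100.4] [57.3 56.3] 4.8
white [ 598.9 -136.5] [57.4 56.9] 83.8
white [602.7 -23.3] [57.1 56.9] 89.7
white [694.5 366. ] [59.3 60.2] 89.3
white [797.1 418.7] [14.5 64.4] 14.6
yel 142 [ 594.5 -121.1  111.7] [ 596.9 -130.1] 16.0
white [601.2 100.4] [57.3 56.3] 4.8
white [ 598.9 -136.5] [57.4 56.9] 83.8
white [602.7 -23.3] [57.1 56.9] 89.7
white [694.5 366. ] [59.3 60.2] 89.3
white [797.1 418.7] [14.5 64.4] 14.6
blu 1218 [601.1 -20.9 114.4] [602.3 -22.5] 17.6
white [601.2 100.4] [57.3 56.3] 4.8
white [ 598.9 -136.5] [57.4 56.9] 83.8
white [602.7 -23.3] [57.1 56.9] 89.7
white [694.5 366. ] [59.3 60.2] 89.3
white [797.1 418.7] [14.5 64.4] 14.6
```

Red is at (601,100) with yaw about +5°, and its top and sizes match. Aligning, then descending.

play_rows:
  series: [0.8,0.1,0,-0.7,0.5,-2,1,0,0,2.5,-0.7,0.4,-2,1,0,0,2.5,0,0,0,1,0,0,0,0,0,0,1]

```text
t: 19.1
tcp_pos: [599.0, 106.1, 123.9]
tcp_rot: [0.677, 0.736, 0.002, -0.001]
contact_force: [-0.2, -0.6, 0.6]
opening: 1.0
```

Run:
```python
from h import *
plan([601,100.5,24],quat([0,0,-1],az(94)))
```

```text
tcp [599.  106.1 123.9] q [-0.45  0.35  0.25  1.62 -0.1   1.18  1.48] F [-0.2 -0.6  0.6] op 1.0 t 19.1
total d cm [-0.61  0.14  9.98] w deg [ 0.08 -0.22  0.74] n 3 per row [-0.2   0.05  3.33] [ 0.03 -0.07  0.25]
```

play_rows:
  series: [-0.5,0.1,2.5,0,0,0,1,0,0,2.5,0,0,0,1,0,0,2,0,0,0,1,0,0,0,0,0,0,1]

```text
t: 19.6
tcp_pos: [602.5, 106.0, 57.1]
tcp_rot: [0.675, 0.738, 0.005, 0.0]
contact_force: [0.2, -0.6, 1.6]
opening: 0.997
```

Run:
```python
from h import *
plan([601,100.5,24],quat([0,0,-1],az(94))); shot('wrist','w15')
```

```text
tcp [602.5 106.   57.1] q [-0.44  0.42  0.24  1.68 -0.12  1.05  1.5 ] F [ 0.2 -0.6  1.6] op 0.997 t 19.6
total d cm [-0.56 -0.23  3.31] w deg [ 0.45 -0.4   1.16] n 1 per row [-0.56 -0.23  3.31] [ 0.45 -0.4   1.16]
```

View pics/w15.png

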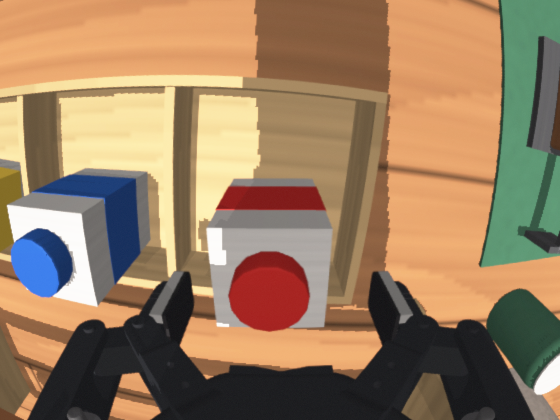

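The tin sits about 5 mm to the left of the finger midline at px (270,290), which agrees with the plan. I'll shift, descend and grip.

play_rows:
  series: [-0.6,-0.2,0,0,0,0,1,0,0,1.7,0,0,0,1,0,0,1.6,0,0,0,1,0,0,0,0,0,0,1,0,0,0,0,0,0,0,0,0,0,0,0,0,0,0,0,0,0,0,0,0,0,0,0,0,0,0,0]
  force: 100

```text
t: 20.65
tcp_pos: [604.0, 100.7, 26.3]
tcp_rot: [0.674, 0.738, 0.008, 0.002]
contact_force: [0.3, -0.2, -2.6]
opening: 0.643
```

Run:
```python
from h import *
plan([601,100.5,24],quat([0,0,-1],az(94))); shot('wrist','w16')
```

```text
tcp [604.  100.7  26.3] q [-0.42  0.45  0.23  1.71 -0.13  0.99  1.52] F [ 0.3 -0.2 -2.6] op 0.643 t 20.65
total d cm [ 0.01 -0.3   0.23] w deg [ 0.8  -0.48  1.2 ] n 1 per row [ 0.01 -0.3   0.23] [ 0.8  -0.48  1.2 ]
```

View pics/w16.png

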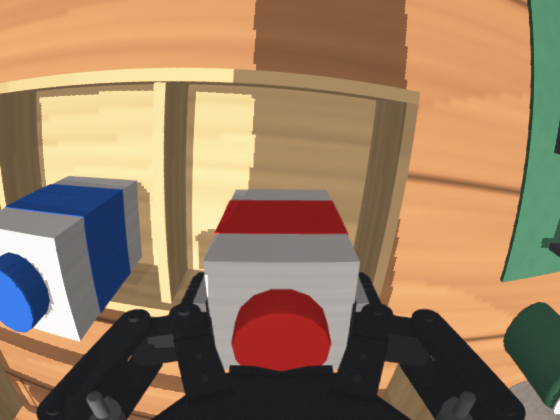

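Gripped (0.643, about 55 mm). Lifting straight up.

play_rows:
  series: [0,0,-2,0,0,0,0,0,0,-3,0,0,0,0,0,0,-4,0,0,0,0,0,0,-4,0,0,0,0,0,0,-4,0,0,0,0,0,0,-4,0,0,0,0,0,0,-4,0,0,0,0,0,0,-4,0,0,0,0,0,0,0,0,0,0,0]

```text
t: 21.82
tcp_pos: [598.3, 96.1, 337.9]
tcp_rot: [0.675, 0.738, 0.011, 0.004]
contact_force: [0.1, 0.2, -2.1]
opening: 0.648
```

Run:
```python
from h import *
plan([450,60,420],quat([0,0,-1],az(90)))
```

```text
tcp [598.3  96.1 337.9] q [-0.45  0.24  0.28  1.31 -0.07  1.58  1.48] F [ 0.1  0.2 -2.1] op 0.648 t 21.82
total d cm [ -2.2  -14.91  -8.56] w deg [ 1.22 -0.59  5.09] n 5 per row [-0.44 -2.98 -1.71] [ 0.24 -0.12  1.02]
```

```bash
cat > fit.py <<'E'
from kin import *
import json
L=[json.loads(l) for l in open('log.jsonl')]
D2=D+[tuple(l) for l in L]
best=[]
for s in [(-1,-1,-1,-1),(-1,-1,1,-1),(-1,1,-1,-1),(-1,1,1,-1)]:
    f=R.from_euler('z',np.pi)
    def res(x):
        o=[]
        for i,(q,p,t) in enumerate(D2):
            w=1 if i<len(D) else .3
            P,r,_=fk(q,s,x); o+=list((P-p)/5/w); o+=list(((r*f).inv()*R.from_quat(t)).as_rotvec()/0.02/w)
        o+=[(x[2])/30,x[4]/30,(x[0]-330)/100,(x[5]-280)/100]
        return o
    x=least_squares(res,[330,350,0,350,0,280]); best.append((x.cost,s,np.round(x.x),np.round(np.array(x.fun[-6*len(L)-4:-4]).reshape(-1,6),1)))
for b in sorted(best,key=lambda b:b[0])[:2]: print(*b,sep='\n')
E
python3 fit.py
```

```text
1832.998022147102
(-1, -1, -1, -1)
[460. 213.   7. 492. -69. 356.]
[[ -8.8  26.   -2.8   0.   -0.   -0. ]
 [ -2.7  15.8  -2.   -0.   -0.    0. ]
 [ -5.5  15.2  -0.   -0.   -0.   -0. ]
 [-14.3  10.9   3.4   0.   -0.   -0. ]
 [-18.4   8.9   5.4  -0.   -0.   -0. ]
 [  7.9  22.   -2.4  -0.   -0.   -0. ]]
3922.6084291418656
(-1, -1, 1, -1)
[141. 440.  -1. 487. -12. 250.]
[[-11.7  18.   -1.5   5.8   7.    3. ]
 [  0.9   5.   -0.6   4.4  25.5   6.7]
 [ -0.4   0.2   0.2   2.8  29.2  12. ]
 [ -0.   -4.2   1.2   2.4  33.7  19.4]
 [ -0.2  -6.1   1.8   1.8  35.7  23.7]
 [ -2.7   4.5  -1.5   2.2  23.9  -0.2]]
```

```bash
cat > fit2.py <<'E'
from kin import *
import json
def frames(q):
    Z=lambda t:R.from_euler('z',-t); Y=lambda t:R.from_euler('y',t)
    r1=Z(q[0]); r3=r1*Y(q[1])*Z(q[2]); r4=r3*Y(q[3]); r5=r4*Z(q[4]); r6=r5*Y(q[5]); return [R.identity(),r1,r3,r4,r6],r6*Z(q[6])*R.from_euler('z',np.pi)
def fit():
    L=[json.loads(l) for l in open('log.jsonl')]
    A=[];b=[]
    pr=np.array([0,0,330, 0,0,0, 0,0,350, 0,0,350, 0,0,280.])
    for q,p,t in L:
        A.append(np.hstack([f.as_matrix() for f in frames(q)[0]])); b.append(p)
    A=np.vstack(A);b=np.hstack(b); lam=0.02
    sg=np.array([1e-3,1e-3,60,60,60,1e-3,60,60,60,60,60,60,60,60,60.])
    As=A*sg; x=pr+sg*np.linalg.lstsq(np.vstack([As,lam*np.eye(15)*30]),np.hstack([b-A@pr,np.zeros(15)]),rcond=None)[0]
    return x,(A@x-b).reshape(-1,3)
if __name__=='__main__':
    x,r=fit(); print(np.round(x.reshape(5,3))); print(np.round(r,1))
E
python3 fit2.py
```

```text
[[  0.  -0. 268.]
 [  2. -27.  -0.]
 [  6. -14. 438.]
 [ -3. -14. 489.]
 [  5.   9. 376.]]
[[-0.   0.  -0. ]
 [ 0.  -0.   0.1]
 [ 0.2  0.1  0.1]
 [-0.  -0.  -0. ]
 [-0.1 -0.1 -0.1]
 [-0.1  0.1 -0.1]]
```

The orientation model fits exactly, and the arm now stands with its forearm horizontal (q2+q4≈π/2, q6≈π/2). A half turn of joint 5 will therefore invert the tool. Next I'll compute the per-row numbers.

```bash
cat > inv.py <<'E'
from h import *
from fit2 import frames
def inv(d=340,ang=8,sign=1):
    o=env.get_obs(); F,rt=frames(o['joint_pos']); r=R.from_quat(o['tcp_rot'])
    ax=F[3].apply([0,0,1]); a=r.inv().apply(ax); w=-sign*a*np.radians(ang); t=R.from_rotvec(w).apply([0,0,d])-[0,0,d]
    print('forearm axis',np.round(ax,3),'w',np.round(np.degrees(w),2),'t cm',np.round(t/10,2),'toolz',np.round(r.apply([0,0,1]),3),'q',np.round(o['joint_pos'],2),'tcp',np.round(o['tcp_pos']),'op',round(o['opening'],3))
if __name__=='__main__': inv()
E
python3 inv.py
```

```text
forearm axis [0.983 0.181 0.033] w [-0.75 -7.96  0.08] t cm [-4.71  0.44 -0.33] toolz [ 0.021  0.011 -1.   ] q [-0.45  0.24  0.28  1.31 -0.07  1.58  1.48] tcp [598.  96. 338.] op 0.648
```

play_rows:
  series: [-4.7,0.4,-0.3,-0.75,-8,0,0,-4.7,0.4,-0.3,-0.75,-8,0,0,-4.7,0.4,-0.3,-0.75,-8,0,0,-4.7,0.4,-0.3,-0.75,-8,0,0,-4.7,0.4,-0.3,-0.75,-8,0,0]

```text
t: 22.45
tcp_pos: [632.3, -125.4, 417.9]
tcp_rot: [0.636, 0.689, -0.203, 0.284]
contact_force: [0.5, 0.8, -3.0]
opening: 0.642
```

```bash
python3 inv.py; python3 -c "
from h import *
plan([0,0,0])"; python3 fit2.py
```

```text
forearm axis [0.978 0.206 0.008] w [-0.97 -7.94  0.07] t cm [-4.7   0.57 -0.33] toolz [ 0.132 -0.64  -0.757] q [-0.56  0.23  0.36  1.35  0.63  1.58  1.45] tcp [ 632. -125.  418.] op 0.642
tcp [ 632.3 -125.4  417.9] q [-0.56  0.23  0.36  1.35  0.63  1.58  1.45] F [ 0.5  0.8 -3. ] op 0.642 t 22.45
total d cm [ 38.62 -64.64  15.22] w deg [0. 0. 0.] n 20 per row [ 1.93 -3.23  0.76] [0. 0. 0.]
[[  0.  -0. 262.]
 [  1. -24.  -0.]
 [  1. -11. 444.]
 [ -2. -11. 490.]
 [  1.  -0. 374.]]
[[ 0.1  0.1  0.1]
 [ 0.   0.   0. ]
 [ 0.1  0.   0. ]
 [-0.  -0.  -0. ]
 [-0.1 -0.1 -0. ]
 [-0.1  0.1 -0.1]
 [ 0.1  0.  -0. ]]
```

play_rows:
  series: [-5.1,0.6,-0.4,-0.9,-8,0,0,-5.1,0.6,-0.4,-0.9,-8,0,0,-5.1,0.6,-0.4,-0.9,-8,0,0,-5.1,0.6,-0.4,-0.9,-8,0,0,-5.1,0.6,-0.4,-0.9,-8,0,0,-5.1,0.6,-0.4,-0.9,-8,0,0,-5.1,0.6,-0.4,-0.9,-8,0,0,-5.1,0.6,-0.4,-0.9,-8,0,0]

```text
t: 23.45
tcp_pos: [650.0, -234.0, 800.3]
tcp_rot: [0.404, 0.437, -0.475, 0.648]
contact_force: [0.6, -0.2, -3.4]
opening: 0.644
```

```bash
python3 inv.py; python3 -c "
from h import *
plan([0,0,0]);shot('scene','s17')"; python3 fit2.py|head -5
```

```text
forearm axis [ 0.983  0.182 -0.011] w [-1.01 -7.94 -0.03] t cm [-4.69  0.6  -0.33] toolz [ 0.182 -0.939  0.291] q [-0.69  0.24  0.52  1.37  1.75  1.57  1.44] tcp [ 650. -234.  800.] op 0.644
tcp [ 650.  -234.   800.3] q [-0.69  0.24  0.52  1.37  1.75  1.57  1.44] F [ 0.6 -0.2 -3.4] op 0.644 t 23.45
total d cm [ 59.12 -66.5  -57.08] w deg [0. 0. 0.] n 27 per row [ 2.19 -2.46 -2.11] [0. 0. 0.]
[[  0.  -0. 260.]
 [  1. -22.  -0.]
 [  1. -12. 446.]
 [ -1. -12. 490.]
 [  1.  -0. 374.]]
```

View pics/s17.png

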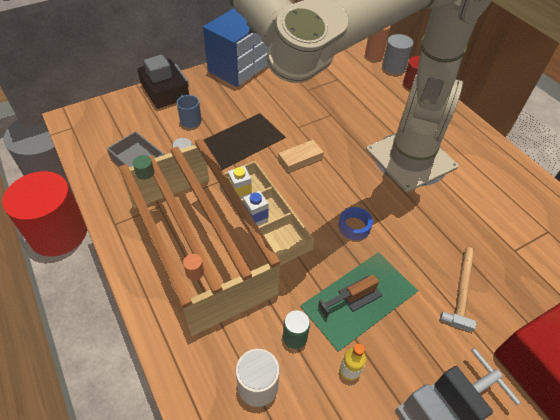

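Red is past horizontal and the grip is holding. Continuing to fully inverted.

play_rows:
  series: [-5.1,0.6,-0.4,-1,-8,0,0,-5.1,0.6,-0.4,-1,-8,0,0,-5.1,0.6,-0.4,-1,-8,0,0,-5.1,0.6,-0.4,-1,-8,0,0,-5.1,0.6,-0.4,-1,-8,0,0,-5.1,0.6,-0.4,-1,-8,0,0,-5.1,0.6,-0.4,-1,-8,0,0,-5.1,0.6,-0.4,-1,-8,0,0,-5.1,0.6,-0.4,-1,-8,0,0]

```text
t: 24.62
tcp_pos: [580.2, 116.5, 1056.2]
tcp_rot: [-0.011, -0.003, -0.589, 0.808]
contact_force: [-0.3, 0.0, -1.0]
opening: 0.644
```

```bash
python3 inv.py; python3 -c "
from h import *
plan([0,0,0]);shot('wrist','w17')"; python3 fit2.py|head -5
```

```text
forearm axis [ 0.991  0.134 -0.03 ] w [-1.41 -7.87  0.16] t cm [-4.66  0.83 -0.33] toolz [0.008 0.022 1.   ] q [-0.84  0.24  0.71  1.41  3.    1.59  1.39] tcp [ 580.  117. 1056.] op 0.644
tcp [ 580.2  116.5 1056.2] q [-0.84  0.24  0.71  1.41  3.    1.59  1.39] F [-0.3  0.  -1. ] op 0.644 t 24.62
total d cm [  -8.63  -57.33 -106.29] w deg [0. 0. 0.] n 31 per row [-0.28 -1.85 -3.43] [0. 0. 0.]
[[  0.  -0. 260.]
 [  0. -22.  -0.]
 [  1. -12. 446.]
 [ -1. -12. 490.]
 [  1.  -0. 374.]]
```

View pics/w17.png

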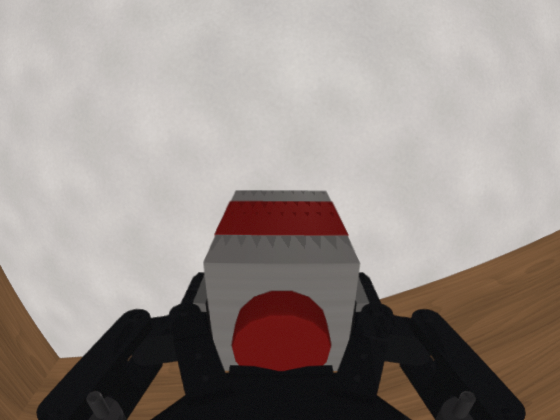

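Tool z is vertical to about 1.3°, and the wrist camera sees the ceiling with the tin unmoved in the fingers. I'll hold for a little over 2 s.

play_rows:
  series: [0,0,0,0,0,0,0,0,0,0,0,0,0,0,0,0,0,0,0,0,0,0,0,0,0,0,0,0,0,0,0,0,0,0,0,0,0,0,0,0,0,0,0,0,0,0,0,0,0,0,0,0,0,0,0,0,0,0,0,0,0,0,0,0,0,0,0,0,0,0,0,0,0,0,0,0,0,0,0,0,0,0,0,0,0,0,0,0,0,0,0,0,0,0,0,0,0,0,0,0,0,0,0,0,0,0,0,0,0,0,0,0,0,0,0,0,0,0,0,0,0,0,0,0,0,0,0,0,0,0,0,0,0]

```text
t: 27.05
tcp_pos: [580.2, 117.5, 1055.6]
tcp_rot: [-0.012, -0.004, -0.588, 0.809]
contact_force: [0.9, -0.3, -2.8]
opening: 0.643
```

```bash
python3 -c "
from inv import *
inv(374,9,-1)"
```

```text
forearm axis [ 0.99   0.134 -0.031] w [ 1.59  8.86 -0.18] t cm [ 5.76 -1.04 -0.46] toolz [0.008 0.023 1.   ] q [-0.84  0.24  0.71  1.42  3.01  1.59  1.39] tcp [ 580.  117. 1056.] op 0.643
```

play_rows:
  series: [5.7,-0.9,-0.4,1.4,8.9,0,0,5.7,-0.9,-0.4,1.4,8.9,0,0,5.7,-0.9,-0.4,1.4,8.9,0,0,5.7,-0.9,-0.4,1.4,8.9,0,0,5.7,-0.9,-0.4,1.4,8.9,0,0,5.7,-0.8,-0.4,1.3,8.9,0,0,5.7,-0.8,-0.4,1.3,8.9,0,0,5.7,-0.8,-0.4,1.3,8.9,0,0,5.7,-0.8,-0.4,1.3,8.9,0,0,5.7,-0.8,-0.4,1.3,8.9,0,0]

```text
t: 28.3
tcp_pos: [638.9, -257.7, 679.0]
tcp_rot: [0.504, 0.514, -0.41, 0.56]
contact_force: [0.0, -1.7, -2.3]
opening: 0.642
```

```bash
python3 -c "
from inv import *
inv(374,9,-1)"
```

```text
forearm axis [ 0.983  0.185 -0.012] w [ 1.39  8.89 -0.2 ] t cm [ 5.78 -0.92 -0.46] toolz [ 0.163 -0.986 -0.036] q [-0.65  0.22  0.48  1.38  1.43  1.59  1.42] tcp [ 639. -258.  679.] op 0.642
```

play_rows:
  series: [5.7,-0.8,-0.4,1.3,8.9,0,0,5.7,-0.8,-0.4,1.3,8.9,0,0,5.7,-0.8,-0.4,1.3,8.9,0,0,5.7,-0.8,-0.4,1.3,8.9,0,0,5.7,-0.8,-0.4,1.3,8.9,0,0,5.7,-0.8,-0.4,1.3,8.9,0,0,5.7,-0.7,-0.4,1.1,8.9,0,0,5.7,-0.7,-0.4,1.1,8.9,0,0,5.7,-0.7,-0.4,1.1,8.9,0,0]

```text
t: 29.42
tcp_pos: [588.3, 76.5, 321.4]
tcp_rot: [0.7, 0.713, -0.018, 0.029]
contact_force: [-0.2, 0.3, -3.1]
opening: 0.64
```

```bash
python3 -c "
from inv import *
inv(374,9,-1)
plan([589,-347,200],quat([0,0,-1],az(90)))
shot('top','t18')"
```

```text
forearm axis [ 0.98   0.199 -0.006] w [1.63 8.85 0.09] t cm [ 5.75 -1.05 -0.46] toolz [ 0.017 -0.067 -0.998] q [-0.49  0.22  0.3   1.37  0.    1.56  1.39] tcp [588.  76. 321.] op 0.64
tcp [588.3  76.5 321.4] q [-0.49  0.22  0.3   1.37  0.    1.56  1.39] F [-0.2  0.3 -3.1] op 0.64 t 29.43
total d cm [-41.43  -0.94  14.94] w deg [0.95 3.83 1.08] n 12 per row [-3.45 -0.08  1.24] [0.08 0.32 0.09]
```

View pics/t18.png

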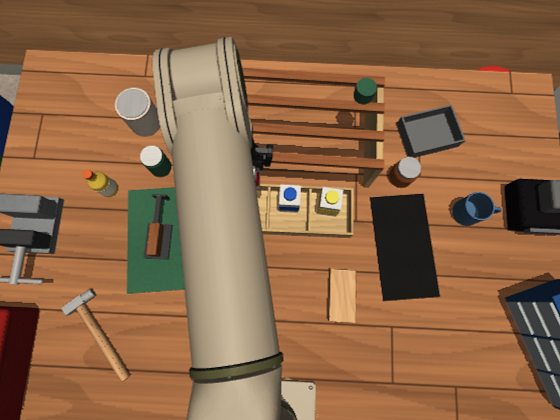

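play_rows:
  series: [-3.8,0,0.4,0.1,0.4,2,0,-3.8,0,0.4,0.1,0.4,2,0,-3.8,0,0.4,0.1,0.4,2,0,-3.8,0.2,0.4,0.1,0.4,2,0,-3.8,0.4,0.4,0.1,0.4,2,0,-3.8,0.6,0.4,0.1,0.4,2,0,-3.8,0.8,0.4,0.1,0.4,2,0,-3.8,1,0.4,0.1,0.4,2,0,-3.8,1,0.4,0.1,0.4,2,0,-3.8,1,0.4,0.1,0.4,2,0,0,0,0,0,0,0,0]

```text
t: 30.85
tcp_pos: [584.0, -315.3, 287.1]
tcp_rot: [0.815, 0.579, 0.008, -0.005]
contact_force: [-0.8, 0.3, -1.6]
opening: 0.644
```

```bash
python3 -c "
from inv import *
plan([589,-346,120],quat([0,0,-1],az(70)))"
```

```text
tcp [ 584.  -315.3  287.1] q [ 0.06  0.43  0.56  1.22 -0.24  1.55  1.82] F [-0.8  0.3 -1.6] op 0.644 t 30.85
total d cm [-3.03  1.46 16.66] w deg [ 0.07 -1.04  0.79] n 5 per row [-0.61  0.29  3.33] [ 0.01 -0.21  0.16]
```

play_rows:
  series: [-1.5,0.7,3.3,0,-0.5,0,0,-1.5,0.7,3.3,0,-0.5,0,0,0,0,3.3,0,0,0,0,0,0,3.3,0,0,0,0,0,0,3.3,0,0,0,0,0,0,0,0,0,0,0]

```text
t: 31.6
tcp_pos: [590.9, -344.1, 117.5]
tcp_rot: [0.813, 0.582, 0.002, 0.001]
contact_force: [-0.2, -0.8, -2.0]
opening: 0.647
```

```bash
python3 -c "
from inv import *
plan([589,-346,27],quat([0,0,-1],az(70)))"
```

```text
tcp [ 590.9 -344.1  117.5] q [ 0.1   0.55  0.52  1.42 -0.28  1.25  1.89] F [-0.2 -0.8 -2. ] op 0.647 t 31.6
total d cm [-0.26 -0.14  9.05] w deg [ 0.15 -0.11  1.16] n 3 per row [-0.09 -0.05  3.02] [ 0.05 -0.04  0.39]
```

play_rows:
  series: [-0.2,-0.1,3,0,0,0,0,0,0,3,0,0,0,0,0,0,2.2,0,0,0,0,0,0,0.5,0,0,0,0,0,0,0,0,0,0,0]

```text
t: 32.22
tcp_pos: [595.3, -345.9, 36.6]
tcp_rot: [0.812, 0.583, 0.004, 0.005]
contact_force: [-0.8, -0.4, -2.0]
opening: 0.644
```

```bash
python3 -c "
from inv import *
plan([589,-346,25],quat([0,0,-1],az(70)));shot('wrist','w19')"
```

```text
tcp [ 595.3 -345.9   36.6] q [ 0.12  0.63  0.49  1.49 -0.32  1.1   1.92] F [-0.8 -0.4 -2. ] op 0.644 t 32.23
total d cm [-0.22 -0.61  1.15] w deg [ 0.75 -0.1   1.38] n 1 per row [-0.22 -0.61  1.15] [ 0.75 -0.1   1.38]
```

View pics/w19.png

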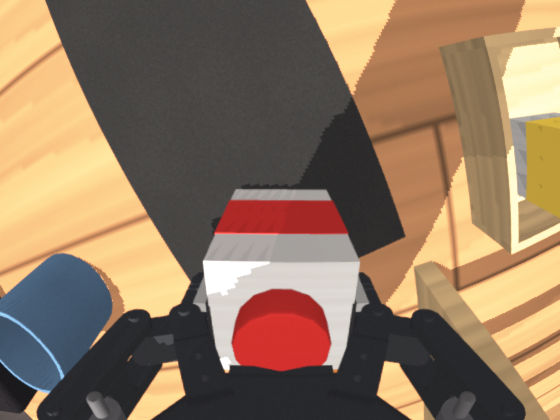

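play_rows:
  series: [-0.1,-0.4,0.6,0.7,0,0,0,0,0,0.5,0,0,0,0,0,0,0,0,0,0,0]

```text
t: 32.65
tcp_pos: [592.1, -346.2, 27.0]
tcp_rot: [0.812, 0.583, 0.001, 0.001]
contact_force: [0.2, 0.5, -2.1]
opening: 0.642
```

```bash
python3 -c "
from inv import *
plan([591,-346,24],quat([0,0,-1],az(70)))"
```

```text
tcp [ 592.1 -346.2   27. ] q [ 0.12  0.64  0.49  1.49 -0.32  1.09  1.92] F [ 0.2  0.5 -2.1] op 0.642 t 32.65
total d cm [-0.02 -0.11  0.3 ] w deg [ 0.17 -0.08  1.38] n 1 per row [-0.02 -0.11  0.3 ] [ 0.17 -0.08  1.38]
```

play_rows:
  series: [0,0,0.3,0,0,0,0,0,0,0,0,0,0,0,0,0,0,0,0,0,0]

```text
t: 33.02
tcp_pos: [592.3, -346.5, 24.3]
tcp_rot: [0.812, 0.583, 0.002, 0.001]
contact_force: [-0.8, 0.6, -1.3]
opening: 0.646
```

```bash
python3 -c "
from inv import *
plan([591,-346,24],quat([0,0,-1],az(70)))"
```

```text
tcp [ 592.3 -346.5   24.3] q [ 0.12  0.64  0.49  1.49 -0.33  1.09  1.92] F [-0.8  0.6 -1.3] op 0.646 t 33.02
total d cm [-0.   -0.14  0.03] w deg [ 0.22 -0.07  1.37] n 1 per row [-0.   -0.14  0.03] [ 0.22 -0.07  1.37]
```

Contact is starting, since the load has dropped. Releasing and going up.

play_rows:
  series: [0,0,0.1,0,0,0,0,0,0,0,0,0,0,0.8,0,0,0,0,0,0,1,0,0,0,0,0,0,1,0,0,0,0,0,0,1,0,0,-2,0,0,0,1,0,0,-3,0,0,0,1,0,0,-4,0,0,0,1,0,0,-4,0,0,0,1,0,0,-3,0,0,0,1,0,0,0,0,0,0,1]

```text
t: 34.4
tcp_pos: [592.2, -347.8, 197.6]
tcp_rot: [0.813, 0.583, 0.003, 0.004]
contact_force: [-0.8, 0.2, 0.1]
opening: 1.002
```

```bash
python3 -c "
from inv import *
plan([600,-136,190],quat([0,0,-1],az(90)));shot('wrist','w20'); shot('top','t20');shot('scene','s20')"
```

```text
tcp [ 592.2 -347.8  197.6] q [ 0.1   0.5   0.55  1.32 -0.26  1.38  1.88] F [-0.8  0.2  0.1] op 1.002 t 34.4
total d cm [20.31 -6.05  0.7 ] w deg [  0.59   0.1  -18.69] n 6 per row [ 3.39 -1.01  0.12] [ 0.1   0.02 -3.11]
```

View pics/w20.png

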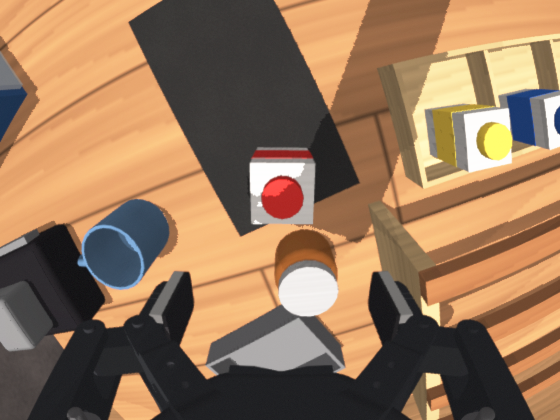

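View pics/s20.png

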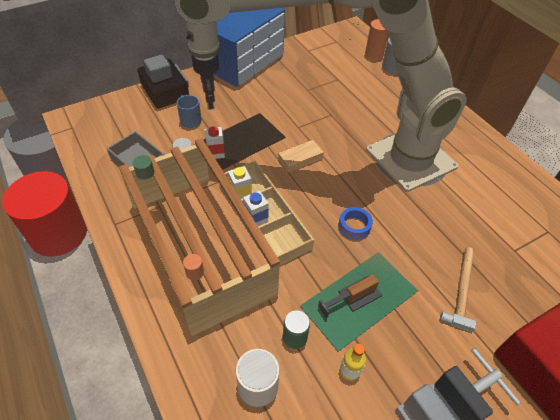

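Red stands upright on the mat at wrist px (282,195). Next, yellow. Its yaw is about −6°, so jaw azimuth 84°.

play_rows:
  series: [3.4,-0.3,0,0.1,0,-2.2,1,3.4,-0.5,0,0.1,0,-2.2,1,3.4,-0.7,0,0.1,0,-2.2,1,3.4,-0.9,0,0.1,0,-2.2,1,3.4,-1.1,0,0.1,0,-2.2,1,3.4,-1.1,0,0.1,0,-2,1,0,0,0,0,0,0,1]

```text
t: 35.42
tcp_pos: [587.0, -130.9, 184.5]
tcp_rot: [0.739, 0.674, -0.007, -0.009]
contact_force: [-0.4, 0.6, -0.5]
opening: 1.002
```

```bash
python3 -c "
from cap import *
plan([600,-136,120],quat([0,0,-1],az(84)));o=env.get_obs();im=shot('wrist','w21');cap(im,o,'yel')"
```

```text
tcp [ 587.  -130.9  184.5] q [-0.21  0.32  0.45  1.55 -0.14  1.33  1.73] F [-0.4  0.6 -0.5] op 1.002 t 35.42
total d cm [-0.41  1.49  6.42] w deg [-1.25 -0.11  0.74] n 2 per row [-0.2   0.74  3.21] [-0.63 -0.05  0.37]
yel 1283 [ 597.9 -136.3  114.4] [ 598.  -136.8] 17.5
white [602.5 -23.3] [57.  57.7] 0.2
white [ 598.9 -137.2] [56.4 57. ] 83.9
white [ 590.2 -345.6] [57.4 58.6] 71.6
white [ 693.1 -351.8] [60.6 47.6] 78.1
```

View pics/w21.png

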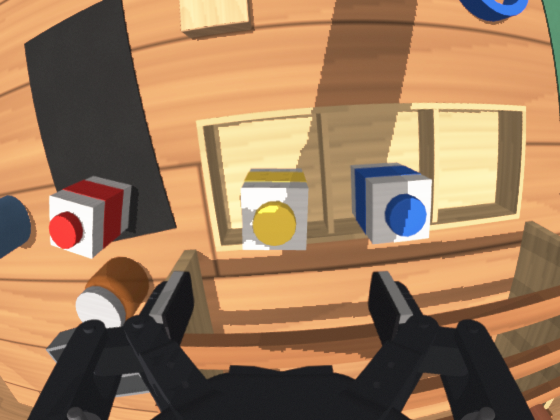

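Yellow is at (599,−137), px (274,222). Going down.

play_rows:
  series: [-0.5,1.4,0,-0.6,0,0.4,1,0,0,2.5,-0.6,0,0.3,1,0,0,3,0,0,0,1,0,0,3,0,0,0,1,0,0,3,0,0,0,1,0,0,0,0,0,0,1]

```text
t: 36.22
tcp_pos: [602.8, -150.7, 64.1]
tcp_rot: [0.749, 0.663, -0.001, 0.002]
contact_force: [0.8, 0.1, 0.6]
opening: 0.996
```

```bash
python3 -c "
from cap import *
plan([599,-137,26],quat([0,0,-1],az(84)))"
```

```text
tcp [ 602.8 -150.7   64.1] q [-0.17  0.45  0.43  1.65 -0.2   1.08  1.77] F [0.8 0.1 0.6] op 0.996 t 36.23
total d cm [ 1.33 -0.54  3.8 ] w deg [ 0.07  0.25 -0.95] n 2 per row [ 0.67 -0.27  1.9 ] [ 0.03  0.12 -0.48]
```

play_rows:
  series: [1.3,-0.4,0,0,0,-0.9,1,0,0,0,0,0,0,1]

```text
t: 36.48
tcp_pos: [601.8, -138.0, 66.0]
tcp_rot: [0.744, 0.669, -0.001, 0.003]
contact_force: [-0.7, 0.7, 0.5]
opening: 1.006
```

```bash
python3 -c "
from cap import *
plan([599,-137,26],quat([0,0,-1],az(84)))"
```

```text
tcp [ 601.8 -138.    66. ] q [-0.19  0.44  0.43  1.66 -0.2   1.08  1.76] F [-0.7  0.7  0.5] op 1.006 t 36.48
total d cm [ 0.09 -0.3   4.  ] w deg [ 0.22  0.28 -0.09] n 2 per row [ 0.04 -0.15  2.  ] [ 0.11  0.14 -0.04]
```

play_rows:
  series: [0.1,-0.2,2,0,0,0,1,0,-0.1,1.9,0,0,0,1,0,0,0,0,0,0,1]

```text
t: 36.85
tcp_pos: [601.3, -136.9, 29.0]
tcp_rot: [0.743, 0.669, 0.001, 0.005]
contact_force: [-0.5, 0.2, 0.1]
opening: 0.999
```

```bash
python3 -c "
from cap import *
plan([599,-137,26],quat([0,0,-1],az(84)))"
```

```text
tcp [ 601.3 -136.9   29. ] q [-0.18  0.48  0.41  1.7  -0.22  1.01  1.77] F [-0.5  0.2  0.1] op 0.999 t 36.85
total d cm [-0.04 -0.23  0.3 ] w deg [ 0.53  0.26 -0.05] n 1 per row [-0.04 -0.23  0.3 ] [ 0.53  0.26 -0.05]
```

play_rows:
  series: [0,-0.2,0.2,0.4,0.2,0,1,0,0,0,0,0,0,0,0,0,0,0,0,0,0,0,0,0,0,0,0,0,0,0,0,0,0,0,0,0,0,0,0,0,0,0]
  force: 100

```text
t: 37.6
tcp_pos: [600.5, -137.4, 29.0]
tcp_rot: [0.744, 0.669, 0.001, 0.002]
contact_force: [-0.7, -0.4, -0.4]
opening: 0.648
```

```bash
python3 -c "
from cap import *
plan([599,-137,26],quat([0,0,-1],az(84)));shot('wrist','w22')"
```

```text
tcp [ 600.5 -137.4   29. ] q [-0.17  0.48  0.41  1.69 -0.22  1.01  1.78] F [-0.7 -0.4 -0.4] op 0.648 t 37.6
total d cm [ 0.02 -0.15  0.3 ] w deg [ 0.25  0.07 -0.07] n 1 per row [ 0.02 -0.15  0.3 ] [ 0.25  0.07 -0.07]
```

View pics/w22.png

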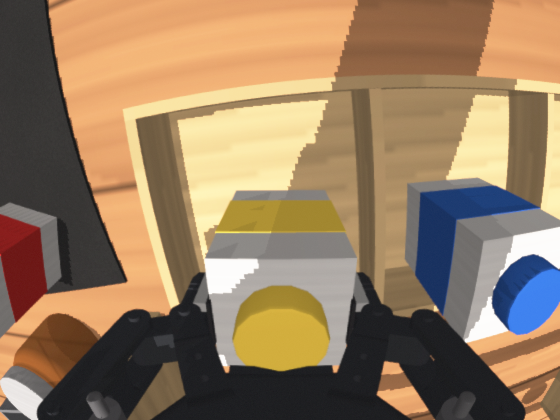

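Gripped. Lift, then move to the same inversion start as before.

play_rows:
  series: [0,0,-2,0,0,0,0,0,0,-3,0,0,0,0,0,0,-4,0,0,0,0,0,0,-4,0,0,0,0,2,0,-4,0,0,-1,0,3,0,-4,0,0,-1,0,4,0,-3,0,0,-1,0,4,0,-3,0,0,-1,0,4,0,-3,0,0,-1,0,4,0,0,0,0,0,0,0,0,0,0,0,0,0]

```text
t: 39.02
tcp_pos: [608.4, 76.8, 352.5]
tcp_rot: [0.715, 0.699, 0.004, 0.004]
contact_force: [0.1, -0.1, -3.4]
opening: 0.651
```

```bash
python3 -c "
from inv import *
inv(374,9)
plan([595,80,338],quat([0,0,-1],az(92)))"
```

```text
forearm axis [0.989 0.133 0.069] w [-1.39 -8.88  0.51] t cm [-5.77  0.88 -0.46] toolz [ 0.012 -0.    -1.   ] q [-0.47  0.27  0.36  1.25 -0.09  1.63  1.42] tcp [608.  77. 353.] op 0.651
tcp [608.4  76.8 352.5] q [-0.47  0.27  0.36  1.25 -0.09  1.63  1.42] F [ 0.1 -0.1 -3.4] op 0.651 t 39.02
total d cm [ 0.29 -1.36  1.44] w deg [ 0.67  0.02 -3.23] n 1 per row [ 0.29 -1.36  1.44] [ 0.67  0.02 -3.23]
```

play_rows:
  series: [-5.6,0.8,0,-1.3,-8.9,0.3,0,-5.6,0.8,-0.4,-1.3,-8.9,0.2,0,-5.6,0.8,-0.4,-1.3,-8.9,0,0,-5.6,0.8,-0.4,-1.3,-8.9,0,0,-5.6,0.8,-0.4,-1.3,-8.9,0,0,-5.6,0.8,-0.4,-1.3,-8.9,0,0,-5.6,0.8,-0.4,-1.3,-8.9,0,0,-5.6,0.8,-0.4,-1.3,-8.9,0,0,-5.6,0.8,-0.4,-1.3,-8.9,0,0,-5.6,0.8,-0.4,-1.3,-8.9,0,0]

```text
t: 40.28
tcp_pos: [630.5, -297.0, 732.5]
tcp_rot: [0.507, 0.471, -0.441, 0.572]
contact_force: [0.2, -2.4, -2.7]
opening: 0.642
```

```bash
python3 -c "
from inv import *
inv(374,9)
plan([595,80,338])"
```

```text
forearm axis [0.996 0.082 0.045] w [-1.09 -8.93 -0.1 ] t cm [-5.81  0.71 -0.46] toolz [ 0.092 -0.995  0.043] q [-0.68  0.27  0.62  1.3   1.46  1.56  1.45] tcp [ 630. -297.  733.] op 0.642
tcp [ 630.5 -297.   732.5] q [-0.68  0.27  0.62  1.3   1.46  1.56  1.45] F [ 0.2 -2.4 -2.7] op 0.642 t 40.27
total d cm [ 37.27  -6.31 -39.51] w deg [0. 0. 0.] n 14 per row [ 2.66 -0.45 -2.82] [0. 0. 0.]
```

play_rows:
  series: [-5.6,0.8,-0.4,-1.2,-8.9,0,0,-5.6,0.8,-0.4,-1.2,-8.9,0,0,-5.6,0.8,-0.4,-1.2,-8.9,0,0,-5.6,0.8,-0.4,-1.2,-8.9,0,0,-5.6,0.8,-0.4,-1.2,-8.9,0,0,-5.6,0.8,-0.4,-1.2,-8.9,0,0,-5.6,0.8,-0.4,-1.2,-8.9,0,0,-5.6,0.8,-0.4,-1.2,-8.9,0,0,-5.6,0.8,-0.4,-1.2,-8.9,0,0,-3,0.4,-0.2,-0.6,-4.5,0,0]

```text
t: 41.52
tcp_pos: [572.9, 47.9, 1092.5]
tcp_rot: [0.019, -0.023, -0.632, 0.775]
contact_force: [0.3, 0.6, -3.3]
opening: 0.637
```

```bash
python3 -c "
from inv import *
inv(374,9)
plan([595,80,338],quat([0,0,1],[0,1,0]));shot('wrist','w23')"
```

```text
forearm axis [ 0.997 -0.042  0.059] w [-2.18 -8.73  0.01] t cm [-5.68  1.42 -0.46] toolz [-0.06  -0.001  0.998] q [-0.86  0.32  0.94  1.32  2.88  1.57  1.33] tcp [ 573.   48. 1093.] op 0.637
tcp [ 572.9   47.9 1092.5] q [-0.86  0.32  0.94  1.32  2.88  1.57  1.33] F [ 0.3  0.6 -3.3] op 0.637 t 41.52
total d cm [ -3.56  -1.67 -75.45] w deg [  0.45   5.09 168.31] n 22 per row [-0.16 -0.08 -3.43] [0.02 0.23 7.65]
```

View pics/w23.png

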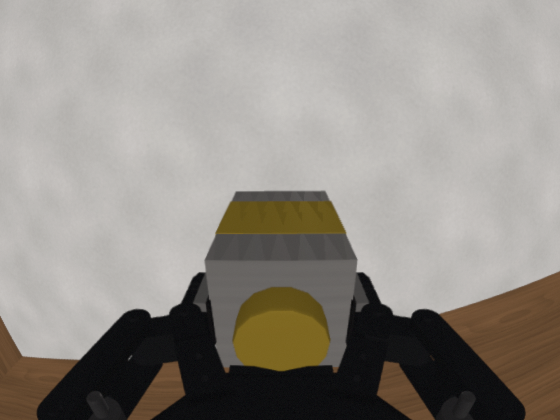

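Yellow is inverted with 3.4° of tilt and sits firmly in the fingers. Hold for a little over 2 s.

play_rows:
  series: [0,0,0,0,0,0,0,0,0,0,0,0,0,0,0,0,0,0,0,0,0,0,0,0,0,0,0,0,0,0,0,0,0,0,0,0,0,0,0,0,0,0,0,0,0,0,0,0,0,0,0,0,0,0,0,0,0,0,0,0,0,0,0,0,0,0,0,0,0,0,0,0,0,0,0,0,0,0,0,0,0,0,0,0,0,0,0,0,0,0,0,0,0,0,0,0,0,0,0,0,0,0,0,0,0,0,0,0,0,0,0,0,0,0,0,0,0,0,0,0,0,0,0,0,0,0,0,0,0,0,0,0,0]

```text
t: 43.95
tcp_pos: [571.0, 45.4, 1093.6]
tcp_rot: [0.022, -0.024, -0.632, 0.774]
contact_force: [0.3, -1.1, -3.2]
opening: 0.64
```

play_rows:
  series: [5.7,-1.3,-0.4,2,8.7,0,0,5.7,-1.3,-0.4,2,8.7,0,0,5.7,-1.2,-0.4,1.8,8.7,0,0,5.7,-1.1,-0.4,1.7,8.7,0,0,5.7,-1,-0.4,1.6,8.8,0,0,5.7,-0.9,-0.4,1.4,8.9,0,0,5.7,-0.8,-0.4,1.3,8.9,0,0,5.7,-0.8,-0.4,1.3,8.9,0,0,5.7,-0.8,-0.4,1.3,8.9,0,0,5.7,-0.8,-0.4,1.3,8.9,0,0]

```text
t: 45.2
tcp_pos: [611.6, -330.2, 710.5]
tcp_rot: [0.564, 0.455, -0.409, 0.555]
contact_force: [0.3, -0.7, -3.0]
opening: 0.646
```

```bash
python3 -c "
from inv import *
inv(374,9,-1)"
```

```text
forearm axis [0.997 0.036 0.069] w [1.68 8.84 0.04] t cm [ 5.75 -1.09 -0.46] toolz [ 0.043 -0.998 -0.05 ] q [-0.62  0.26  0.61  1.29  1.37  1.57  1.38] tcp [ 612. -330.  711.] op 0.646
```

play_rows:
  series: [5.7,-0.9,-0.4,1.5,8.9,0,0,5.7,-0.9,-0.4,1.5,8.9,0,0,5.7,-0.9,-0.4,1.5,8.9,0,0,5.7,-0.9,-0.4,1.5,8.9,0,0,5.7,-0.9,-0.4,1.5,8.9,0,0,5.7,-0.8,-0.4,1.3,8.9,0,0,5.7,-0.8,-0.4,1.3,8.9,0,0,5.7,-0.7,-0.4,1.1,8.9,0,0,5.7,-0.7,-0.4,1.1,8.9,0,0,2,0,0,0,3.5,0,0]

```text
t: 46.45
tcp_pos: [642.7, 36.7, 358.2]
tcp_rot: [0.748, 0.661, 0.049, 0.031]
contact_force: [0.7, -0.4, -3.6]
opening: 0.645
```

```bash
python3 -c "
from inv import *
inv(374,9,-1)
plan([495,-358,280],quat([0,0,-1],az(65)))"
```

```text
forearm axis [0.996 0.061 0.071] w [1.65 8.84 0.41] t cm [ 5.75 -1.05 -0.46] toolz [ 0.115  0.018 -0.993] q [-0.4   0.25  0.36  1.27 -0.1   1.53  1.39] tcp [643.  37. 358.] op 0.645
tcp [642.7  36.7 358.2] q [-0.4   0.25  0.36  1.27 -0.1   1.53  1.39] F [ 0.7 -0.4 -3.6] op 0.645 t 46.45
total d cm [-41.19 -10.54   5.37] w deg [ 6.08 -2.81 17.92] n 11 per row [-3.74 -0.96  0.49] [ 0.55 -0.26  1.63]
```

play_rows:
  series: [-3.7,-1.2,0.2,1,-0.4,1.6,0,-3.7,-1.2,0.2,1,-0.4,1.6,0,-3.7,-1.2,0.2,1,-0.4,1.6,0,-3.7,-1.2,0.3,1,-0.4,1.6,0,-3.7,-1,0.5,1,-0.4,1.6,0,-3.7,-0.8,0.5,0.5,-0.4,1.6,0,-3.7,-0.6,0.5,0,0,1.6,0,-3.7,-0.6,0.5,0,0,1.6,0,-3.7,-0.6,0.5,0,0,1.6,0,-3.7,-0.6,0.5,0,0,1.6,0,-3.5,-0.6,0.5,0,0,1.6,0,0,0,0,0,0,0,0]

```text
t: 47.95
tcp_pos: [427.1, -353.1, 301.2]
tcp_rot: [0.849, 0.529, 0.001, 0.003]
contact_force: [0.7, 0.8, -3.5]
opening: 0.64
```

```bash
python3 -c "
from inv import *
plan([495,-358,120],quat([0,0,-1],az(67)))
shot('top','t24')"
```

```text
tcp [ 427.1 -353.1  301.2] q [ 0.02  0.14  0.66  1.52 -0.08  1.5   1.8 ] F [ 0.7  0.8 -3.5] op 0.64 t 47.95
total d cm [ 2.6   6.2  18.15] w deg [ 0.36  0.15 -3.11] n 5 per row [0.52 1.24 3.63] [ 0.07  0.03 -0.62]
```

View pics/t24.png

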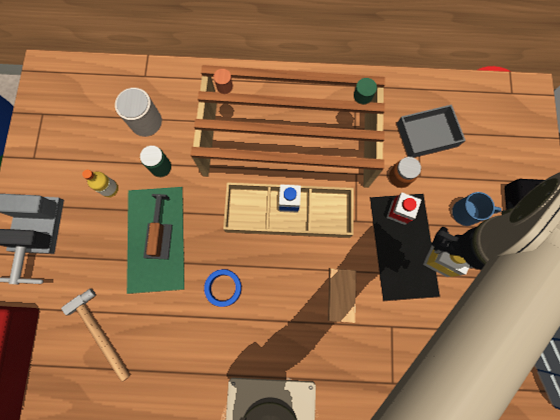

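play_rows:
  series: [1.3,3.1,0,0.2,0,-1,0,1.3,3.1,3,0.2,0,-1,0,0,0,3.5,0,0,-1,0,0,0,3.5,0,0,0,0,0,0,3.5,0,0,0,0,0,0,3.5,0,0,0,0,0,0,0,0,0,0,0]

```text
t: 48.88
tcp_pos: [501.0, -350.9, 126.2]
tcp_rot: [0.83, 0.557, 0.001, -0.0]
contact_force: [-0.0, -0.0, -1.1]
opening: 0.642
```

```bash
python3 -c "
from inv import *
plan([495,-358,28],quat([0,0,-1],az(67)))"
```

```text
tcp [ 501.  -350.9  126.2] q [ 0.06  0.39  0.6   1.62 -0.24  1.2   1.9 ] F [-0.  -0.  -1.1] op 0.642 t 48.88
total d cm [-0.89 -0.28  9.82] w deg [ 0.01 -0.07  0.72] n 3 per row [-0.3  -0.09  3.27] [ 0.   -0.02  0.24]
```

play_rows:
  series: [-0.8,-0.3,3,0,0,0,0,0,-0.2,3,0,0,0,0,0,0,2.5,0,0,0,0,0,0,0,0,0,0,0]

```text
t: 49.38
tcp_pos: [498.5, -357.3, 46.3]
tcp_rot: [0.829, 0.559, 0.003, 0.003]
contact_force: [0.4, 0.3, -2.6]
opening: 0.639
```

```bash
python3 -c "
from inv import *
plan([495,-358,27],quat([0,0,-1],az(67)))"
```

```text
tcp [ 498.5 -357.3   46.3] q [ 0.1   0.48  0.57  1.7  -0.29  1.04  1.96] F [ 0.4  0.3 -2.6] op 0.639 t 49.38
total d cm [-0.2  -0.31  1.93] w deg [ 0.5  -0.09  0.96] n 1 per row [-0.2  -0.31  1.93] [ 0.5  -0.09  0.96]
```

play_rows:
  series: [0,-0.2,0.8,0.4,0,0,0,0,-0.1,0.7,0,0,0,0,0,0,0.4,0,0,0,0,0,0,0,0,0,0,0]

```text
t: 49.88
tcp_pos: [498.4, -357.3, 30.8]
tcp_rot: [0.829, 0.559, 0.003, 0.003]
contact_force: [-0.4, 1.2, -1.9]
opening: 0.646
```

```bash
python3 -c "
from inv import *
plan([495,-358,27],quat([0,0,-1],az(67)))"
```

```text
tcp [ 498.4 -357.3   30.8] q [ 0.11  0.5   0.56  1.71 -0.31  1.02  1.96] F [-0.4  1.2 -1.9] op 0.646 t 49.88
total d cm [-0.19 -0.29  0.37] w deg [ 0.42 -0.07  1.02] n 1 per row [-0.19 -0.29  0.37] [ 0.42 -0.07  1.02]
```

play_rows:
  series: [0,0,0.4,0.4,0,0,0,0,0,0,0,0,0,0]

```text
t: 50.12
tcp_pos: [498.8, -357.7, 27.2]
tcp_rot: [0.829, 0.559, 0.001, 0.0]
contact_force: [-1.1, 0.4, -3.3]
opening: 0.646
```

```bash
python3 -c "
from inv import *
plan([495,-358,27],quat([0,0,-1],az(67)))"
```

```text
tcp [ 498.8 -357.7   27.2] q [ 0.11  0.51  0.56  1.7  -0.31  1.02  1.97] F [-1.1  0.4 -3.3] op 0.646 t 50.12
total d cm [-0.17 -0.34  0.02] w deg [ 0.06 -0.06  1.02] n 1 per row [-0.17 -0.34  0.02] [ 0.06 -0.06  1.02]
```

play_rows:
  series: [0,0,0.15,0,0,0,0,0,0,0.05,0,0,0,0,0,0,0,0,0,0,0]

```text
t: 50.5
tcp_pos: [499.1, -358.0, 27.0]
tcp_rot: [0.829, 0.559, 0.001, 0.0]
contact_force: [0.1, 0.3, -2.7]
opening: 0.644
```

play_rows:
  series: [0,0,0,0,0,0,0.75,0,0,0,0,0,0,0.85,0,0,0,0,0,0,1,0,0,0,0,0,0,1,0,0,-2,0,0,0,1,0,0,-3,0,0,0,1,0,0,-4,0,0,0,1,0,0,-4,0,0,0,1,0,0,-3,0,0,0,1,0,0,0,0,0,0,1]

```text
t: 51.75
tcp_pos: [499.0, -359.6, 199.9]
tcp_rot: [0.829, 0.559, 0.002, 0.003]
contact_force: [0.4, 1.1, -0.8]
opening: 1.0
```

```bash
python3 -c "
from inv import *
plan([602,-23,190],quat([0,0,-1],az(90)));shot('wrist','w25');shot('scene','s25')"
```

```text
tcp [ 499.  -359.6  199.9] q [ 0.06  0.34  0.63  1.53 -0.21  1.33  1.89] F [ 0.4  1.1 -0.8] op 1.0 t 51.75
total d cm [35.06 -3.13  0.99] w deg [  0.45   0.05 -22.09] n 9 per row [ 3.9  -0.35  0.11] [ 0.05  0.01 -2.45]
```

View pics/w25.png

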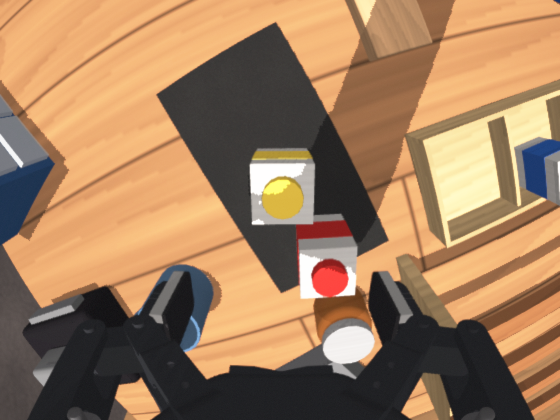

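View pics/s25.png

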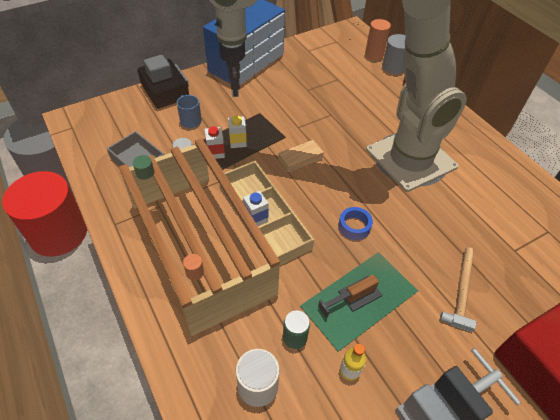

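Red and yellow are upright on the mat. Now blue.

play_rows:
  series: [3.8,0.6,0,0,0,-2.5,1,3.8,0.4,0,0,0,-2.5,1,3.8,0.2,0,0,0,-2.5,1,3.8,0,0,0,0,-2.5,1,3.8,-0.2,0,0,0,-2.5,1,3.8,-0.5,0,0,0,-2.5,1,3.8,-0.7,0,0,0,-2.5,1,3.8,-0.7,0,0,0,-2.5,1,3.8,-0.7,0,0,0,-2,1,0,0,0,0,0,0,1]

```text
t: 53.1
tcp_pos: [545.9, -16.0, 187.3]
tcp_rot: [0.704, 0.711, -0.005, -0.005]
contact_force: [-0.8, -1.0, 0.4]
opening: 1.002
```

```bash
python3 -c "
from cap import *
plan([602,-23,66],quat([0,0,-1],az(90)));o=env.get_obs();im=shot('wrist','w26');cap(im,o,'blu')"
```

```text
tcp [545.9 -16.  187.3] q [-0.4   0.18  0.39  1.7  -0.07  1.3   1.59] F [-0.8 -1.   0.4] op 1.002 t 53.1
total d cm [-0.76  5.78 12.05] w deg [-0.83  0.01  0.58] n 4 per row [-0.19  1.45  3.01] [-0.21  0.    0.14]
blu 1150 [599.9 -23.5 114.5] [601.5 -23.5] 17.4
white [ 592.5 -337.6] [41.8 57.9] 71.0
white [602.5 -23.6] [57.1 56.3] 0.3
white [ 700.2 -353.2] [60.4 59.6] 57.2
white [700.3 356.7] [62.  38.5] 30.3
white [809.9 405.2] [25.9 85.9] 39.4
```

View pics/w26.png

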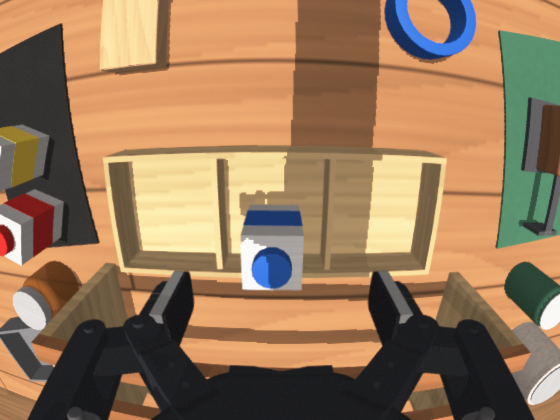

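Blue is at (602,−23.5) with yaw about 0, px (270,265). Align, then descend.

play_rows:
  series: [-0.3,2.8,0,-0.4,0,0.3,1,-0.3,2.8,1,-0.4,0,0.3,1,0,0,3,0,0,0,1,0,0,3,0,0,0,1,0,0,3,0,0,0,1,0,0,0,0,0,0,1]

```text
t: 53.9
tcp_pos: [602.0, -35.0, 81.6]
tcp_rot: [0.713, 0.701, -0.004, 0.001]
contact_force: [-0.8, 0.3, 0.7]
opening: 0.999
```

```bash
python3 -c "
from cap import *
plan([602,-23.5,28],quat([0,0,-1],az(90)))"
```

```text
tcp [602.  -35.   81.6] q [-0.34  0.39  0.39  1.68 -0.16  1.11  1.65] F [-0.8  0.3  0.7] op 0.999 t 53.9
total d cm [1.19 0.   5.35] w deg [-0.23  0.37 -0.95] n 2 per row [0.59 0.   2.68] [-0.12  0.19 -0.47]
```

play_rows:
  series: [1.2,0,0,0,0.3,-0.9,1,0,0,1.5,0,0,0,1,0,0,0,0,0,0,1]

```text
t: 54.28
tcp_pos: [603.6, -23.3, 68.3]
tcp_rot: [0.708, 0.707, -0.001, 0.0]
contact_force: [-0.4, -0.8, -0.3]
opening: 1.004
```

```bash
python3 -c "
from cap import *
plan([602,-23.5,28],quat([0,0,-1],az(90)))"
```

```text
tcp [603.6 -23.3  68.3] q [-0.34  0.41  0.38  1.69 -0.17  1.08  1.66] F [-0.4 -0.8 -0.3] op 1.004 t 54.27
total d cm [-0.01 -0.16  4.03] w deg [-0.05  0.05 -0.07] n 2 per row [-0.01 -0.08  2.01] [-0.02  0.03 -0.03]
```

play_rows:
  series: [0,-0.2,2,0,0,0,1,0,-0.2,2.1,0,0,0,1,0,0,0,0,0,0,1,0,0,0,0,0,0,0,0,0,0,0,0,0,0,0,0,0,0,0,0,0,0,0,0,0,0,0,0,0,0,0,0,0,0,0]
  force: 100

```text
t: 55.28
tcp_pos: [602.6, -23.5, 31.3]
tcp_rot: [0.708, 0.707, 0.002, 0.002]
contact_force: [-0.1, 0.3, -2.5]
opening: 0.641
```

```bash
python3 -c "
from cap import *
plan([602,-23.5,28],quat([0,0,-1],az(90)));shot('wrist','w27')"
```

```text
tcp [602.6 -23.5  31.3] q [-0.33  0.44  0.37  1.73 -0.18  1.    1.67] F [-0.1  0.3 -2.5] op 0.641 t 55.27
total d cm [-0.   -0.07  0.33] w deg [ 0.34  0.02 -0.07] n 1 per row [-0.   -0.07  0.33] [ 0.34  0.02 -0.07]
```

View pics/w27.png

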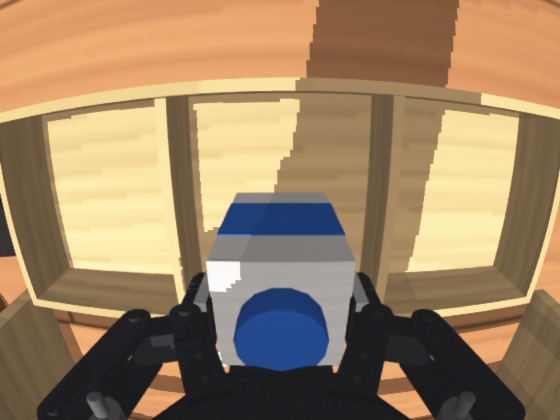

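play_rows:
  series: [0,0,-2,0,0,0,0,0,0,-3,0,0,0,0,0,0,-4,0,0,0,0,1.5,0,-4,0,0,0,0,2,0,-4,0,0,0,0,2,0,-4,0,0,0,0,2,0,-4,0,0,0,0,2,0,-4,0,0,0,0,0,0,-1,0,0,0,0,0,0,0,0,0,0,0]

```text
t: 56.58
tcp_pos: [599.0, 71.1, 352.4]
tcp_rot: [0.709, 0.705, 0.005, 0.004]
contact_force: [-0.2, -0.3, -2.9]
opening: 0.643
```

```bash
python3 -c "
from inv import *
inv(374,9)
plan([595,80,338],quat([0,0,-1],az(92)))"
```

```text
forearm axis [0.99  0.128 0.063] w [-1.21 -8.91  0.45] t cm [-5.79  0.76 -0.46] toolz [ 0.013  0.    -1.   ] q [-0.49  0.24  0.38  1.28 -0.09  1.62  1.44] tcp [599.  71. 352.] op 0.643
tcp [599.   71.1 352.4] q [-0.49  0.24  0.38  1.28 -0.09  1.62  1.44] F [-0.2 -0.3 -2.9] op 0.643 t 56.58
total d cm [ 0.89 -0.42  1.43] w deg [ 0.73 -0.   -2.35] n 1 per row [ 0.89 -0.42  1.43] [ 0.73 -0.   -2.35]
```

Same configuration as before, so I'll invert blue.

play_rows:
  series: [-5.6,0.8,0,-1.3,-8.9,0.3,0,-5.6,0.8,-0.4,-1.3,-8.9,0.2,0,-5.6,0.8,-0.4,-1.3,-8.9,0,0,-5.6,0.8,-0.4,-1.3,-8.9,0,0,-5.6,0.8,-0.4,-1.3,-8.9,0,0,-5.6,0.8,-0.4,-1.3,-8.9,0,0,-5.6,0.8,-0.4,-1.3,-8.9,0,0,-5.6,0.8,-0.4,-1.3,-8.9,0,0,-5.6,0.8,-0.4,-1.3,-8.9,0,0,-5.6,0.8,-0.4,-1.3,-8.9,0,0]

```text
t: 57.82
tcp_pos: [637.6, -301.6, 708.0]
tcp_rot: [0.491, 0.486, -0.445, 0.57]
contact_force: [-0.8, -1.4, -2.6]
opening: 0.641
```

play_rows:
  series: [-5.6,0.8,-0.4,-1.2,-8.9,0,0,-5.6,0.8,-0.4,-1.2,-8.9,0,0,-5.6,0.8,-0.4,-1.2,-8.9,0,0,-5.6,0.8,-0.4,-1.2,-8.9,0,0,-5.6,0.8,-0.4,-1.2,-8.9,0,0,-5.6,0.8,-0.4,-1.4,-8.9,0,0,-5.6,0.8,-0.4,-1.6,-8.9,0,0,-5.6,0.8,-0.4,-1.6,-8.9,0,0,-5.6,0.8,-0.4,-1.6,-8.9,0,0,-3,0.4,-0.2,-0.6,-4.5,0,0]

```text
t: 59.08
tcp_pos: [613.8, 50.3, 1040.5]
tcp_rot: [-0.029, 0.018, -0.618, 0.786]
contact_force: [-0.1, -0.8, -2.8]
opening: 0.645
```

```bash
python3 -c "
from inv import *
inv(374,9)
plan([595,80,338]);shot('wrist','w28')"
```

```text
forearm axis [ 0.998 -0.039 -0.052] w [-2.47 -8.66 -0.1 ] t cm [-5.62  1.61 -0.46] toolz [0.064 0.023 0.998] q [-0.86  0.29  0.9   1.44  2.94  1.56  1.29] tcp [ 614.   50. 1040.] op 0.645
tcp [ 613.8   50.3 1040.5] q [-0.86  0.29  0.9   1.44  2.94  1.56  1.29] F [-0.1 -0.8 -2.8] op 0.645 t 59.08
total d cm [ -3.82   3.6  -70.14] w deg [0. 0. 0.] n 18 per row [-0.21  0.2  -3.9 ] [0. 0. 0.]
```

View pics/w28.png

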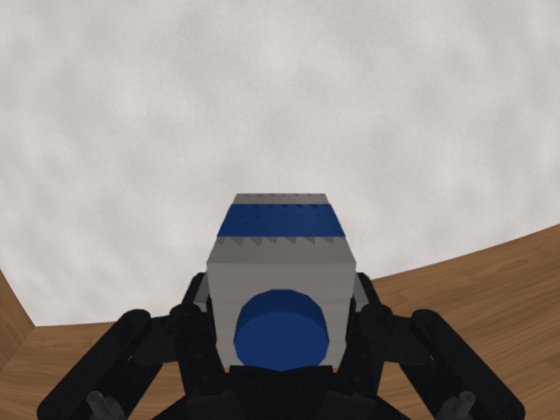

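Blue is inverted with 4° of tilt. Hold for a little over 2 s, then turn back.

play_rows:
  series: [0,0,0,0,0,0,0,0,0,0,0,0,0,0,0,0,0,0,0,0,0,0,0,0,0,0,0,0,0,0,0,0,0,0,0,0,0,0,0,0,0,0,0,0,0,0,0,0,0,0,0,0,0,0,0,0,0,0,0,0,0,0,0,0,0,0,0,0,0,0,0,0,0,0,0,0,0,0,0,0,0,0,0,0,0,0,0,0,0,0,0,0,0,0,0,0,0,0,0,0,0,0,0,0,0,0,0,0,0,0,0,0,0,0,0,0,0,0,0,0,0,0,0,0,0,0,0,0,0,0,0,0,0]

```text
t: 61.5
tcp_pos: [615.8, 48.4, 1038.4]
tcp_rot: [-0.03, 0.02, -0.619, 0.785]
contact_force: [-0.1, 0.3, -2.5]
opening: 0.64
```

play_rows:
  series: [5.7,-1.3,-0.4,2.3,8.7,0,0,5.7,-1.3,-0.4,2.2,8.7,0,0,5.7,-1.2,-0.4,2,8.7,0,0,5.7,-1.1,-0.4,1.8,8.7,0,0,5.7,-1,-0.4,1.6,8.8,0,0,5.7,-0.9,-0.4,1.4,8.9,0,0,5.7,-0.8,-0.4,1.3,8.9,0,0,5.7,-0.8,-0.4,1.3,8.9,0,0,5.7,-0.8,-0.4,1.3,8.9,0,0,5.7,-0.8,-0.4,1.3,8.9,0,0]

```text
t: 62.75
tcp_pos: [622.9, -334.5, 661.0]
tcp_rot: [0.526, 0.491, -0.438, 0.539]
contact_force: [0.7, -1.4, -2.6]
opening: 0.644
```

```bash
python3 -c "
from inv import *
inv(374,9,-1)"
```

```text
forearm axis [ 0.999  0.023 -0.043] w [1.59 8.85 0.43] t cm [ 5.76 -1.02 -0.46] toolz [ 0.069 -0.997 -0.036] q [-0.62  0.26  0.61  1.4   1.39  1.52  1.39] tcp [ 623. -334.  661.] op 0.644
```

play_rows:
  series: [5.7,-1,-0.4,1.5,8.9,0.3,0,5.7,-1,-0.4,1.5,8.9,0.2,0,5.7,-1,-0.4,1.4,8.9,0,0,5.7,-1,-0.4,1.4,8.9,0,0,5.7,-0.9,-0.4,1.3,8.9,0,0,5.7,-0.8,-0.4,1.1,8.9,0,0,5.7,-0.8,-0.4,0.9,8.9,0,0,5.7,-0.7,-0.4,0.7,8.9,0,0,5.7,-0.7,-0.4,0.7,8.9,0,0,2,0,0,0,4,0,0]

```text
t: 64.0
tcp_pos: [598.0, 25.3, 300.3]
tcp_rot: [0.735, 0.678, 0.015, 0.01]
contact_force: [0.8, -0.1, -2.4]
opening: 0.642
```

```bash
python3 -c "
from inv import *
inv(374,9,-1)
plan([420,-365,290],quat([0,0,-1],az(65)))"
```

```text
forearm axis [ 0.997  0.054 -0.05 ] w [1.19 8.89 0.76] t cm [ 5.78 -0.74 -0.46] toolz [ 0.035  0.006 -0.999] q [-0.44  0.21  0.39  1.42 -0.08  1.49  1.44] tcp [598.  25. 300.] op 0.642
tcp [598.   25.3 300.3] q [-0.44  0.21  0.39  1.42 -0.08  1.49  1.44] F [ 0.8 -0.1 -2.4] op 0.642 t 64.0
total d cm [-40.33 -14.66   0.2 ] w deg [ 1.84 -0.82 20.44] n 11 per row [-3.67 -1.33  0.02] [ 0.17 -0.07  1.86]
```

play_rows:
  series: [-3.7,-1.1,-0.1,0.2,-0.1,1.7,0,-3.7,-1.1,-0.1,0.2,-0.1,1.7,0,-3.7,-1.1,-0.1,0.2,-0.1,1.7,0,-3.7,-1.1,-0.1,0.2,-0.1,1.7,0,-3.7,-1,-0.1,0.2,-0.1,1.7,0,-3.7,-0.8,0,0.2,-0.1,1.7,0,-3.7,-0.6,0,0.2,-0.1,1.7,0,-3.7,-0.6,0,0.2,-0.1,1.7,0,-3.7,-0.5,0,0.2,-0.1,1.7,0,-3.7,-0.5,0,0,0,1.7,0,-3.6,-0.4,0,0,0,1.7,0,0,0,0,0,0,0,0]

```text
t: 65.5
tcp_pos: [395.8, -377.7, 304.3]
tcp_rot: [0.845, 0.535, -0.0, 0.002]
contact_force: [-0.2, 0.2, -2.9]
opening: 0.644
```

```bash
python3 -c "
from inv import *
plan([402,-369,120],quat([0,0,-1],az(65)));shot('wrist','w29')"
```

```text
tcp [ 395.8 -377.7  304.3] q [ 0.01  0.13  0.75  1.53 -0.08  1.51  1.89] F [-0.2  0.2 -2.9] op 0.644 t 65.5
total d cm [ 1.09  0.14 18.43] w deg [ 0.15  0.14 -0.25] n 5 per row [0.22 0.03 3.69] [ 0.03  0.03 -0.05]
```

View pics/w29.png

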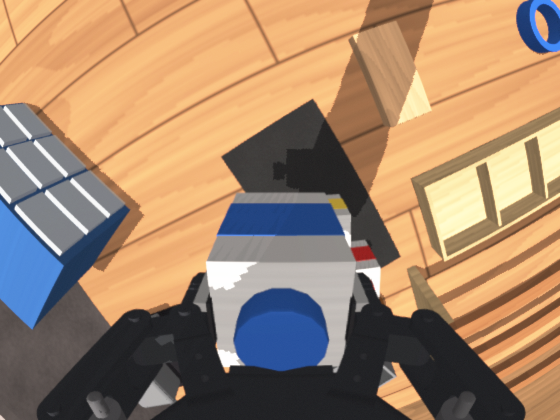

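play_rows:
  series: [0.5,0,3.6,0,0,0,0,0.5,0,3.6,0,0,0,0,0,0,3.6,0,0,0,0,0,0,3.6,0,0,0,0,0,0,3.6,0,0,0,0,0,0,0,0,0,0,0]

```text
t: 66.3
tcp_pos: [402.2, -364.8, 120.3]
tcp_rot: [0.843, 0.538, 0.002, 0.002]
contact_force: [0.7, -0.0, -2.4]
opening: 0.643
```

```bash
python3 -c "
from inv import *
plan([402,-369,32],quat([0,0,-1],az(65)))"
```

```text
tcp [ 402.2 -364.8  120.3] q [ 0.04  0.24  0.71  1.82 -0.18  1.14  1.94] F [ 0.7 -0.  -2.4] op 0.643 t 66.3
total d cm [-0.41  0.11  8.83] w deg [ 0.29 -0.1   0.15] n 3 per row [-0.14  0.04  2.94] [ 0.1  -0.03  0.05]
```

play_rows:
  series: [-0.4,0.1,3,0.2,0,0,0,0,0,3,0,0,0,0,0,0,1.8,0,0,0,0,0,0,0.5,0,0,0,0,0,0,0,0,0,0,0]

```text
t: 66.92
tcp_pos: [406.9, -370.7, 42.9]
tcp_rot: [0.842, 0.54, 0.004, 0.004]
contact_force: [0.6, 1.1, -2.2]
opening: 0.643
```

```bash
python3 -c "
from inv import *
plan([402,-369,29.5],quat([0,0,-1],az(65)))"
```

```text
tcp [ 406.9 -370.7   42.9] q [ 0.09  0.36  0.68  1.88 -0.27  0.99  2.02] F [ 0.6  1.1 -2.2] op 0.643 t 66.92
total d cm [-0.05 -0.53  1.34] w deg [ 0.65 -0.14  0.34] n 1 per row [-0.05 -0.53  1.34] [ 0.65 -0.14  0.34]
```

play_rows:
  series: [0,-0.4,0.7,0.6,0,0,0,0,-0.1,0.6,0,0,0,0,0,0,0.1,0,0,0,0,0,0,0,0,0,0,0]

```text
t: 67.42
tcp_pos: [403.2, -369.1, 29.8]
tcp_rot: [0.842, 0.54, 0.002, 0.001]
contact_force: [0.2, 0.5, -2.5]
opening: 0.64
```

```bash
python3 -c "
from inv import *
plan([402,-369,29.5],quat([0,0,-1],az(65)))"
```

```text
tcp [ 403.2 -369.1   29.8] q [ 0.1   0.38  0.67  1.89 -0.29  0.97  2.03] F [ 0.2  0.5 -2.5] op 0.64 t 67.42
total d cm [-0.04 -0.12  0.03] w deg [ 0.16 -0.14  0.36] n 1 per row [-0.04 -0.12  0.03] [ 0.16 -0.14  0.36]
```

Release and go up.

play_rows:
  series: [0,0,0.15,0,0,0,0,0,0,0.05,0,0,0,0,0,0,0,0,0,0,0.75,0,0,0,0,0,0,0.85,0,0,0,0,0,0,1,0,0,0,0,0,0,1,0,0,-2,0,0,0,1,0,0,-3,0,0,0,1,0,0,-4,0,0,0,1,0,0,-4,0,0,0,1,0,0,-4,0,0,0,1,0,0,-4,0,0,0,1,0,0,-4,0,0,0,1,0,0,0,0,0,0,1]

```text
t: 69.18
tcp_pos: [402.0, -369.6, 286.6]
tcp_rot: [0.842, 0.54, 0.002, 0.001]
contact_force: [-0.4, 0.3, -0.4]
opening: 1.001
```

```bash
cat > fin.py <<'E'
from cap import *
o=env.get_obs();im=shot('wrist','w30')
print(np.round(o['tcp_pos']),o['t'])
for c in ['red','yel','blu']: cap(im,o,c)
t=shot('top','t30');s=shot('scene','s30')
for n,i in (('top',t),('scene',s)):
    P=cloud(i);X,Y,Z=[P[...,k] for k in range(3)];hsv=cv2.cvtColor(i['frame'],cv2.COLOR_RGB2HSV)
    m=(Z>52)&(Z<66)&(hsv[...,1]>120)&(hsv[...,0]<18)&(Y>230)&(Y<440)&(X>350)&(X<620)
    if m.sum(): r=cv2.minAreaRect(P[m][:,:2].astype(np.float32)); print(n,'hook block',r,np.median(Z[m]))
E
python3 fin.py; python3 crate.py t30
```

```text
[ 402. -370.  287.] 69.175
red 456 [ 586.8 -345.   112.4] [ 589.3 -345.5] 18.4
white [ 469.7 -366.8] [ 96.7 114.1] 71.4
white [ 307.5 -653.6] [84.6  4.3] 21.0
white [ 589.  -347.2] [53.5 58.4] 69.1
white [ 700.1 -360.9] [48.  62.5] 88.2
yel 32 [ 487.6 -355.2  109.7] [ 494.4 -355.8] 14.9
white [ 469.7 -366.8] [ 96.7 114.1] 71.4
white [ 307.5 -653.6] [84.6  4.3] 21.0
white [ 589.  -347.2] [53.5 58.4] 69.1
white [ 700.1 -360.9] [48.  62.5] 88.2
blu 893 [ 430.5 -380.1  112.5] [ 424.5 -569.5] 210.0
white [ 469.7 -366.8] [ 96.7 114.1] 71.4
white [ 307.5 -653.6] [84.6  4.3] 21.0
white [ 589.  -347.2] [53.5 58.4] 69.1
white [ 700.1 -360.9] [48.  62.5] 88.2
top hook block ((467.85565185546875, 344.6068115234375), (88.56845092773438, 28.89180564880371), 0.1670147329568863) 60.20789737076552
scene hook block ((473.2491149902344, 349.4516906738281), (90.33993530273438, 27.16652488708496), 0.12359584867954254) 59.4081314635057
t30 front [507. 507. 507. 507. 506. 506. 507. 506. 506. 507. 506. 505. 506. 506.
 505. 506. 505.] back [640. 642. 642. 640. 640. 641. 640. 639. 641. 640. 639. 640. 640. 638.
 640. 640. 639.]
y extent [-204.  155.]
```

View pics/w30.png

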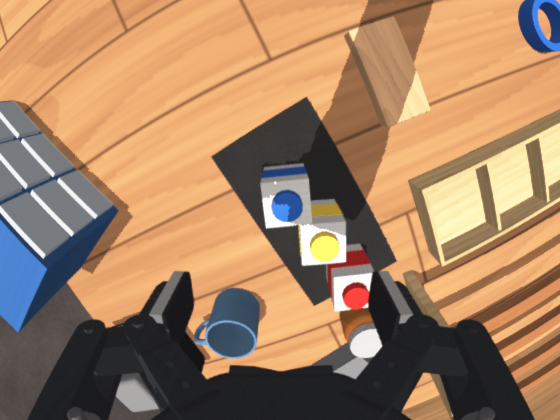

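View pics/t30.png

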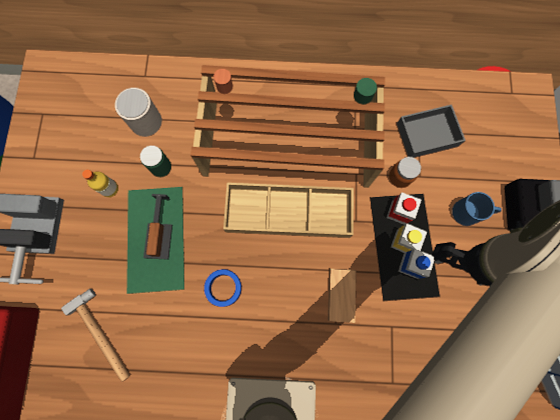

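View pics/s30.png

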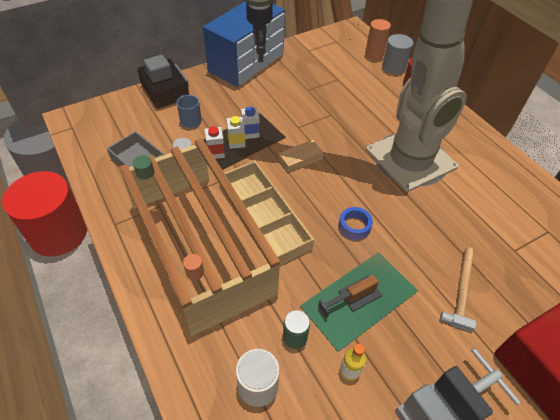

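All three are upright on the mat. Blue looks nearer to yellow than where I set it, so I'll measure it in the mat frame.

Run:
```python
from h import *
c=np.array([495,-358]);a=np.radians(7);ex=np.array([np.cos(a),np.sin(a)]);ey=np.array([-ex[1],ex[0]])
for n in ['t30','s30']:
    im=dict(np.load(f'pics/{n}.npz'));P=cloud(im);hsv=cv2.cvtColor(im['frame'],cv2.COLOR_RGB2HSV);H,S,V=hsv[...,0],hsv[...,1],hsv[...,2];X,Y,Z=[P[...,i] for i in range(3)]
    for k,hm in [('red',((H<6)|(H>174))&(S>170)),('yel',(H>18)&(H<32)&(S>170)),('blu',(H>105)&(H<130)&(S>150))]:
        m=hm&(Z>106)&(Z<120)&(X>300)&(X<680)&(Y<-250)&(Y>-470)
        q=P[m]; p,r=cv2.minEnclosingCircle(q[:,:2].astype(np.float32)); print(n,k,m.sum(),np.round(p),round(r,1),'ztop',np.round(np.percentile(q[:,2],[5,50,95]),1),'mat frame',np.round([(p-c)@ex,(p-c)@ey]))
```

```text
t30 red 126 [ 588. -345.] 17.2 ztop [108.5 112.5 115. ] mat frame [94.  2.]
t30 yel 12 [ 502. -354.] 16.3 ztop [107.9 110.7 114.5] mat frame [7. 3.]
t30 blu 134 [ 435. -375.] 17.3 ztop [108.3 112.  115.3] mat frame [-61. -10.]
s30 red 63 [ 594. -343.] 19.6 ztop [107.4 111.1 115.3] mat frame [100.   3.]
s30 yel 21 [ 508. -351.] 17.1 ztop [107.7 110.9 114.5] mat frame [14.  5.]
s30 blu 12 [ 439. -381.] 9.4 ztop [110.7 112.7 117.1] mat frame [-58. -16.]
```

Blue has been shifted about 30 mm from where I released it, the announced knock. It is still upright and well inside the mat at about (−60, −12). I'll wait a second, recheck, and hand in.

play_rows:
  series: [0,0,-4,0,0,0,1,0,0,-4,0,0,0,1,0,0,0,0,0,0,1,0,0,0,0,0,0,1,0,0,0,0,0,0,1,0,0,0,0,0,0,1,0,0,0,0,0,0,1,0,0,0,0,0,0,1]

```text
t: 70.32
tcp_pos: [399.0, -366.2, 356.0]
tcp_rot: [0.842, 0.54, -0.003, -0.008]
contact_force: [-0.3, -1.4, -0.4]
opening: 1.004
```

Run:
```python
from h import *
t=shot('top','t31'); s=shot('scene','s31')
for n,a in (('t30',t),('s30',s)):
    b=dict(np.load(f'pics/{n}.npz'))['frame']; d=(cv2.absdiff(a['frame'],b).max(2)>40).astype(np.uint8)
    k,l,st,c=cv2.connectedComponentsWithStats(d); print(n,[(st[i].tolist()) for i in range(1,k) if st[i,4]>15])
cv2.imwrite('pics/e31.png',cv2.resize(t['frame'][170:310,360:500,::-1],None,fx=4,fy=4,interpolation=cv2.INTER_CUBIC))
```

```text
t30 [[553, 200, 7, 9, 44], [553, 220, 7, 8, 23], [382, 228, 178, 192, 9534], [330, 234, 45, 56, 286], [412, 245, 9, 6, 25], [419, 252, 7, 11, 43], [473, 255, 5, 6, 21], [355, 283, 26, 27, 119], [288, 287, 40, 41, 141], [346, 313, 9, 9, 31], [285, 322, 59, 53, 140], [260, 333, 20, 16, 38], [513, 358, 47, 62, 1406]]
s30 [[246, 0, 27, 62, 627], [275, 142, 19, 6, 36], [324, 152, 22, 5, 25], [281, 156, 22, 5, 35], [242, 159, 39, 7, 78], [301, 168, 34, 7, 49]]
```

View pics/e31.png

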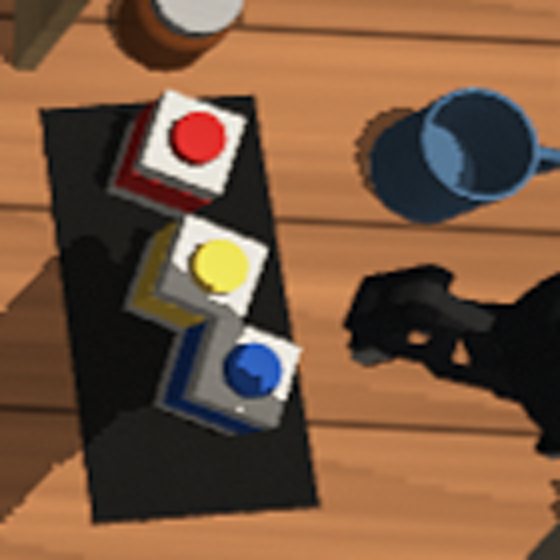

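The tins haven't moved; the only differences between the two pictures are the arm and its shadow. All three are upright and the gripper is clear of everything. Handing in.

```bash
python3 -c "
from plant import env
print(env.hand_in())"
```

```text
the job is handed in; nothing more can be done
None
```

The job is finished and handed in at about 70 s of robot time. No verdict was reported, so what follows rests on my own measurements.

- **Crate and hook:** I hooked the crate over its lip and pulled it out until its centre was about 90 mm in front of the shelf's front edge. The hook is back upright on the green board, with its grip at about (470, 347) mm and its block top at 60 mm, as it should be. The hand did not touch the crate while it was in the shelf.
- **Tins:** All three were there. In the order red, yellow, blue, I turned each one upside down, to within about 4° of vertical, and held it there for 2.4 s. I then set each one upright on the black mat.
- **Last checks:** In the mat's frame the tins stand at about (97, 2), (10, 4) and (−60, −12) mm for red, yellow and blue. They are upright and at rest, the gripper touches nothing, and I saw no bystander moved.

Three things did not match what I expected:

- **Finger position:** The shut fingertips are about 36 mm behind the reported TCP. My first grasp on the hook closed above it without touching it, and I used the measured offset after that.
- **Camera offset:** The top and scene cameras differ by about 4–6 mm, so I averaged them or used the wrist camera.
- **Blue tin:** After I set it down, blue was found about 30 mm from where I had released it, which I took to be the announced knock. It was still well inside the mat, so I left it there.

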